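Rehang the lift-off door of the reagent box

ROBOT

A 6-joint arm with a two-finger parallel gripper is mounted at the origin on the work surface. World frame = base frame: x ahead of the robot, y to its left, z up, the work surface at z = 0. Lengths are in m, angles in rad, forces in N, time in s.
With the tool pointing down it reaches from about 0.35 to 0.975 m from the base axis. Payload 4.9 kg.
Tool frame: the origin (TCP) lies at the centre of the arm's flange, where the gripper is bolted on; the fingertips stand 173 mm ahead of it and the grasp point (between the pads) lies 155 mm ahead of it (ctrl.finger_overhang is the distance from the TCP to the fingertips, in m); z points along the fingers, y is the direction in which the jaws open and shut (so a half turn about z gives the same grasp; the last joint's range is limited). The gripper opens to 85 mm and grips with 20 to 120 N. Pads are 22 mm wide; open, the fingers measure 114 mm over their backs; the gripper's body (76 mm by 85 mm) begins 54 mm behind the grasp point. The pads swing forward as they close: fully open they stand 13 mm farther back than shut.
Start: joints at [1.112, 0.053, 1.613, -0, 1.476, -0.119], TCP at [0.208, 0.589, 0.405] pointing down, gripper open.
Joint ranges: [-3.01, 3.01], [-1.01, 2.22], [0.06, 2.58], [-1.02, 4.17], [0.09, 2.62], [-3.14, 3.14]. Speed limits (rad/s): [2.57, 2.57, 3.14, 3.14, 3.14, 3.14].

INTERFACE

Orientations are given as a rotation vector (axis times angle).
In Python, from station import ctrl, eyes, spotter gives the robot as it stands.
- The arm moves only by the shell command python3 -m crank 'ROWS' [FORCE]. ROWS is JSON, a list of rows, each a list of 7 numbers: the turn, a rotation vector about the tool's x, y, z in rad, then the shift along the tool's x, y, z in mm, then the closure, from -1 (fully open) to 1 (shut). A call has 1 to 8 rows; each row shifts and turns the pose as measured when the row begins, along the tool's axes as they then stand; what a row does not reach is not made up. A row lasts 1/12 s, in which the tool goes at most 41.7 mm and 7.16 degrees, less where a joint would pass 70% of its speed; a pose out of reach is approached as far as the arm can. A call is refused whole if a number of a shift passes 41.7 or a number of a turn 0.125, either way. A call with a gripper value outside its range is refused whole. The fingers move at their own pace and stop on an object; FORCE is the grip in N (left out, the last holds). Time passes only in rows, so rows that do not move let the fingers close. It gives the time, the measured TCP pose, the force and the opening at its end, in the units of the state.
- ctrl.get_obs(): the state, without advancing time (a new reading comes with each control period).
- eyes.get_image(name): name is "side" or "top"; returns a dict with "image" (384x512x3 uint8, red, green, blue), "vertical_fov" (degrees; the focal length in pixels is half the picture's height over the tangent of half this angle, whatever the lens; pixels are square), "cx", "cy" (the principal point, pixels), "rvec" (rotation vector, rad) and "tvec" (3), from world to camera coordinates, as OpenCV has them. Camera axes: x right, y down, z forward; pixel columns grow to the right and rows downward; lengths in m; the calibration is good to about 2 mm. A picture is of the moment at which its call begins. There is no depth.
- ctrl.finish_job(): hands the job in, once; it reports no verdict.
Trained networks look in a picture, given as the dict that the camera call returned (one of the last four; its "shot" number tells which), for a name from the list of things; names that differ only in an ending like _2 or _b are one class to them, and where a whole thing is asked for, a point or a joint stands for the part that bears it (a point fixed in the world has none). Each returns a list of dicts, best first, with "confidence" (0 to 1); they miss things now and then, are a little off and sometimes report something else, mostly with a low value. They report only what shows in the picture. A call takes as long as a camera call.
- spotter.look_for(query, picture): "centre" ([x, y, z] in m, in world coordinates, good to about 4 mm: the middle of the surface that is visible of it).
- spotter.outline_of(query, picture): "region" (384x512 bool, what is visible of it).
- spotter.mark_of(query, picture): "centre" ([x, y, z] in m, in world coordinates, good to about 4 mm: a listed point, or the origin of a listed thing).
The state is a dict: "t": time; "q": joint angles; "dq": joint speeds; "effort": joint torques, N m; "tool_pos": TCP position; "tool_rot": TCP orientation; "contact_force": force on the tool from outside, world axes, zero at the start; "wrist_torque": the same for the moment, N m; "opening": finger opening in m.
Only numpy, scipy, OpenCV 4.12 (cv2) and the standard library are available. Lean on these libraries where they do the work, as an engineer would, in place of code of your own. Each camera call takes 0.05 s, during which the arm holds its last target.

TASK

Take the loose wooden door out of its slotted rack and hang it on the reagent box: with the door standing open, lower both of its brass knuckles together over the two pintle pins until it is fully home, then swing it shut against the box and let go. The pins bend easily and their plate may have shifted sideways in its slotted screw holes, so feel for them gently and never press or knock the door hard against the box. Leave the flask, the mortar and the petri dishes where they stand.

Things in the scene. Friction and masses are not known exactly. Their poses are not given: they have to be found in the camera images.
- reagent_box: Dark wooden box standing upright, fixed, open at the front: 200 wide (y), 110 deep (x), 185 high. Origin: centre of its underside; front face at x = -55 (it looks to -x, away from the robot); z up; y to the left of one facing the front. On the left of the front a brass hinge plate, 26 wide, 3 thick, carries two upright pintle pins, one above the other, their common axis 15 in front of the front face (x = -70).
- slot_end (a point): On the box: inner (right) end of the hinge plate's slotted travel, at the height of the upper pin's tip and on the pins' line (box frame -70, +58, 150); axes as the box. The plate holds firmly; the axis of both pins stands somewhere 5 to 29 to the left of this point (box +y). Pins: 8 diameter, 20 long, chamfered 1, tips at heights 70 and 150, on shoulders 16 diameter, 8 thick, tops at 50 and 130.
- stop_bead (a point): On the box: middle of the front of an upright wooden bead (34 wide, 150 high, 9 thick) at the right of the front, on which the door's inner face comes to rest when shut (box frame -64, -62, 100).
- door: Loose dark wooden door, 0.18-0.28 kg, upright in the rack at the start: panel 130 long (x), 12 thick (y), 150 high. Origin: centre of its underside, z up, +x to the hinge edge. A brass knob on the outer (+y) face at x = -48, z = 75 stands out 16. Open at a right angle its x is parallel to the box's x; shut, its x points along the box's +y. Hung, it turns easily and stays where left.
- lower_knuckle (a point): Centre of the lower end of the lower of the door's two brass tubes (knuckles), door frame 75, 0, 25; axes as the door. Tubes: 16 outer, 10 inner diameter, 22 long, open at both ends. Home when 50 above the shelf. As both pins share one axis, bring the knuckles in from the front or side, 22 to 44 higher than home, not from high above.
- upper_knuckle (a point): Centre of the lower end of the upper knuckle's bore (door frame 75, 0, 105); axes as the door. Home when 130 above the shelf.
- rack: Light wooden rack, fixed, 110 long (x), 75 wide (y): a 12 thick base with two cheeks that rise to 40 and leave a slot 15 wide along x, in which the door stands, its underside 12 above the shelf. Origin: centre of its underside.
- flask: Round-bottom flask, ball 68 diameter, 124 high over all with its cork ring, loose bystander. Origin: centre of its underside.
- mortar: White porcelain mortar with its pestle leaning in it, 92 diameter, 58 high (pestle to 95), loose bystander. Origin: centre of its underside.
- petri_dishes: Two glass petri dishes stacked, 94 diameter, 31 high together, loose bystander. Origin: centre of its underside.

How it is judged:
On the way, in this order (a step that is already met when the one before it is completed fails the run):
1. the door is lifted clear of the rack, upright (z of door in the frame of rack above 0.045 m and angle between door's own z axis and vertical below 0.3 rad), for 0.1 s.
2. both knuckles are fully home on the pins while the door stands at least 30 degrees open (z of lower_knuckle in the frame of reagent_box between 0.047 and 0.053 m and x of lower_knuckle in the frame of reagent_box between -0.074 and -0.066 m and y of lower_knuckle in the frame of reagent_box between 0.06 and 0.09 m and z of upper_knuckle in the frame of reagent_box between 0.127 and 0.133 m and x of upper_knuckle in the frame of reagent_box between -0.074 and -0.066 m and y of upper_knuckle in the frame of reagent_box between 0.06 and 0.09 m and angle between door's own z axis and vertical below 0.05 rad and angle between the x axis of door and the y axis of reagent_box, either way round above 0.52 rad), for 0.2 s.
At the end, for the whole second after the job is handed in: Both knuckles are fully home on the pins (within 3 mm in height, within 4 mm of the pins' line in front of the box, door upright within 0.05 rad), the door is shut (within 0.09 rad of parallel to the front, panel in front of the opening), released and at rest (z of lower_knuckle in the frame of reagent_box between 0.047 and 0.053 m and x of lower_knuckle in the frame of reagent_box between -0.074 and -0.066 m and y of lower_knuckle in the frame of reagent_box between 0.06 and 0.09 m and z of upper_knuckle in the frame of reagent_box between 0.127 and 0.133 m and x of upper_knuckle in the frame of reagent_box between -0.074 and -0.066 m and y of upper_knuckle in the frame of reagent_box between 0.06 and 0.09 m and angle between door's own z axis and vertical below 0.05 rad and angle between the x axis of door and the y axis of reagent_box, either way round below 0.09 rad and y of door in the frame of reagent_box below 0.03 m and linear speed of door below 0.02 m/s and angular speed of door below 0.1 rad/s); the robot touches nothing.
It fails at once if the door presses or knocks against the box, its plate or its pins with more than 30 N (contact force between door and reagent_box above 30 N).
It fails at once if the flask moved more than 25 mm or tipped (distance of flask from where it was at the start of the episode above 0.025 m or angle between flask's own z axis and vertical above 0.35 rad).
It fails at once if the mortar moved more than 25 mm or tipped (distance of mortar from where it was at the start of the episode above 0.025 m or angle between mortar's own z axis and vertical above 0.35 rad).
It fails at once if the petri dishes moved more than 25 mm or tipped (distance of petri_dishes from where it was at the start of the episode above 0.025 m or angle between petri_dishes's own z axis and vertical above 0.35 rad).
It also fails if it takes over 67 s, if anything falls off the work surface, if the arm or the gripper's body presses on something with over 40 N, if the wrist force passes 120 N, or if a joint passes its speed limit or range.

## Working session

There is one attempt and no reset: what is moved stays moved. The work goes in short steps, Python scripts to look and compute and a shell command to move; the robot and the scene stay as the last step left them, time stands still between calls to the robot, and variables do not carry over. Pictures are saved under pics/ and viewed, and the job is handed in when it is done.

```bash
ls; mkdir -p pics
cat > h.py <<'E'
from station import ctrl, eyes, spotter
import numpy as np, cv2
from scipy.spatial.transform import Rotation as R
def st():
    o=ctrl.get_obs()
    print('t',round(o['t'],2),'pos',np.round(o['tool_pos'],4),'rot',np.round(o['tool_rot'],4),'F',np.round(o['contact_force'],2),'M',np.round(o['wrist_torque'],2),'open',round(o['opening'],4))
    print('q',np.round(o['q'],3)); print('Rtool\n',np.round(R.from_rotvec(o['tool_rot']).as_matrix(),3))
    return o
def cam(p):
    f=192/np.tan(np.radians(p['vertical_fov'])/2)
    K=np.array([[f,0,p['cx']],[0,f,p['cy']],[0,0,1.]]); return K,np.array(p['rvec'],float),np.array(p['tvec'],float)
def proj(p,X):
    K,r,t=cam(p); return cv2.projectPoints(np.array(X,float).reshape(-1,1,3),r,t,K,None)[0].reshape(-1,2)
def onplane(p,uv,axis,val):
    K,r,t=cam(p); M=cv2.Rodrigues(r)[0]; d=M.T@np.linalg.inv(K)@np.array([uv[0],uv[1],1.]); c=-M.T@t
    s=(val-c[axis])/d[axis]; return c+s*d
def save(p,n): cv2.imwrite('pics/'+n,p['image'][:,:,::-1])
E
cat > a.py <<'E'
from h import *
st()
P={}
for n in ('side','top'):
    p=eyes.get_image(n);save(p,n+'0.png');np.savez('pics/'+n+'0.npz',**p)
    print(n,p['vertical_fov'],p['cx'],p['cy'],np.round(p['rvec'],3),np.round(p['tvec'],3))
    for q in ['reagent_box','slot_end','stop_bead','door','lower_knuckle','upper_knuckle','rack','flask','mortar','petri_dishes']:
        for k in ('mark_of','look_for'):
            r=getattr(spotter,k)(q,p)
            print(n,q,k,[(np.round(x['centre'],4).tolist(),round(x['confidence'],2)) for x in r[:2]])
E
python3 a.py
```

```text
pics
t 0.0 pos [0.2082 0.589  0.4035] rot [-0.5311 -3.0958  0.0031] F [-0.68 -0.    0.73] M [-0.05  0.01 -0.05] open 0.0853
q [ 1.112  0.053  1.614 -0.     1.476 -0.119]
Rtool
 [[-0.943  0.333 -0.001]
 [ 0.333  0.943 -0.002]
 [ 0.    -0.002 -1.   ]]
side 48.69422737584178 253.47922568124176 194.75683608712754 [ 2.293 -0.385  0.148] [-0.543  0.247  0.958]
side reagent_box mark_of [([0.4291, 0.1698, -0.0021], 0.62)]
side reagent_box look_for [([0.4195, 0.1378, 0.1393], 0.81)]
side slot_end mark_of [([0.4362, 0.0832, 0.1514], 0.82), ([0.7423, 0.0372, -0.0016], 0.5)]
side slot_end look_for [([0.4228, 0.1424, 0.1398], 0.7)]
side stop_bead mark_of [([0.5188, 0.1654, 0.1018], 0.78), ([0.5036, -0.2199, 0.0045], 0.63)]
side stop_bead look_for [([0.421, 0.1421, 0.1424], 0.79), ([0.7225, 0.2737, 0.0441], 0.41)]
side door mark_of [([0.5048, -0.2206, 0.0137], 0.67), ([0.4374, 0.0846, 0.1515], 0.29)]
side door look_for [([0.5031, -0.2263, 0.115], 0.75)]
side lower_knuckle mark_of [([0.4718, -0.1512, 0.0388], 0.87)]
side lower_knuckle look_for [([0.5028, -0.2276, 0.1131], 0.89), ([0.4856, -0.2366, 
[... 1177 characters left out ...]
.41)]
top lower_knuckle mark_of [([0.4727, -0.1479, 0.0353], 0.61)]
top lower_knuckle look_for []
top upper_knuckle mark_of [([0.4729, -0.1494, 0.1174], 0.73)]
top upper_knuckle look_for [([0.5028, -0.2054, 0.1644], 0.94)]
top rack mark_of [([0.5042, -0.2204, 0.0014], 0.8)]
top rack look_for [([0.5028, -0.2193, 0.014], 0.63), ([0.4347, 0.1693, 0.1844], 0.24)]
top flask mark_of [([0.7072, -0.1588, -0.0017], 0.92)]
top flask look_for [([0.6934, -0.1486, 0.0636], 0.83)]
top mortar mark_of [([0.7177, 0.2671, -0.0017], 0.82)]
top mortar look_for [([0.724, 0.2746, 0.0361], 0.72)]
top petri_dishes mark_of [([0.7396, 0.0428, 0.0019], 0.77)]
top petri_dishes look_for [([0.7371, 0.0442, 0.028], 0.84)]
```

View pics/side0.png

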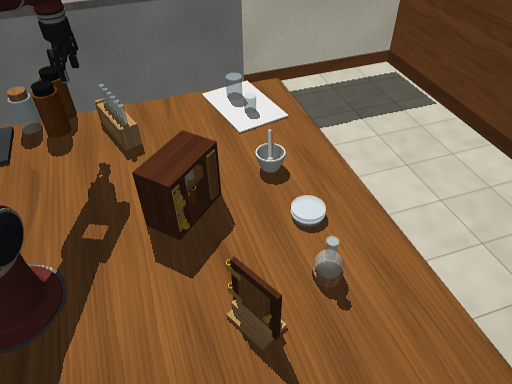

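View pics/top0.png

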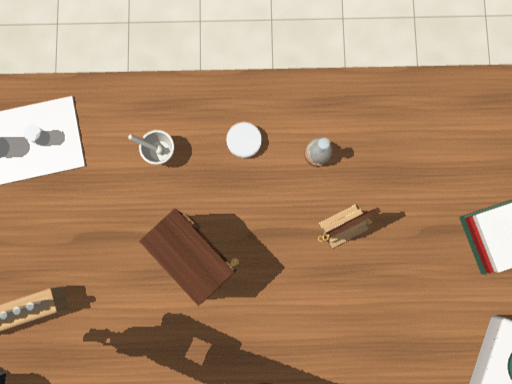

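```bash
cat > b.py <<'E'
from h import *
a=np.load('pics/top0.npz')['image'][:,:,::-1]; b=np.load('pics/side0.npz')['image'][:,:,::-1]
c1=cv2.resize(a[195:315,125:255],None,fx=6,fy=5,interpolation=cv2.INTER_NEAREST)
cv2.imwrite('pics/z1.png',cv2.resize(a[195:315,130:260],None,fx=5,fy=5,interpolation=cv2.INTER_CUBIC))
cv2.imwrite('pics/z2.png',cv2.resize(a[190:260,305:395],None,fx=8,fy=8,interpolation=cv2.INTER_CUBIC))
cv2.imwrite('pics/z3.png',cv2.resize(b[125:245,130:230],None,fx=5,fy=5,interpolation=cv2.INTER_CUBIC))
cv2.imwrite('pics/z4.png',cv2.resize(b[250:350,220:300],None,fx=6,fy=6,interpolation=cv2.INTER_CUBIC))
E
python3 b.py
```

```text
(no output)
```

View pics/z1.png

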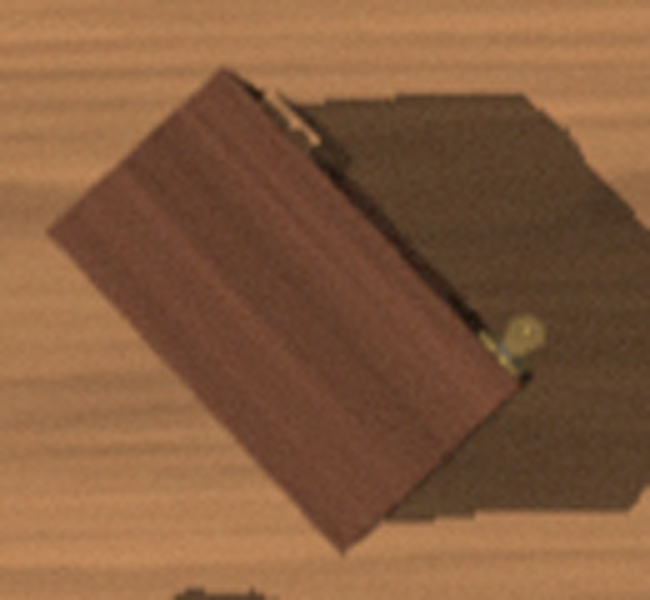

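View pics/z2.png

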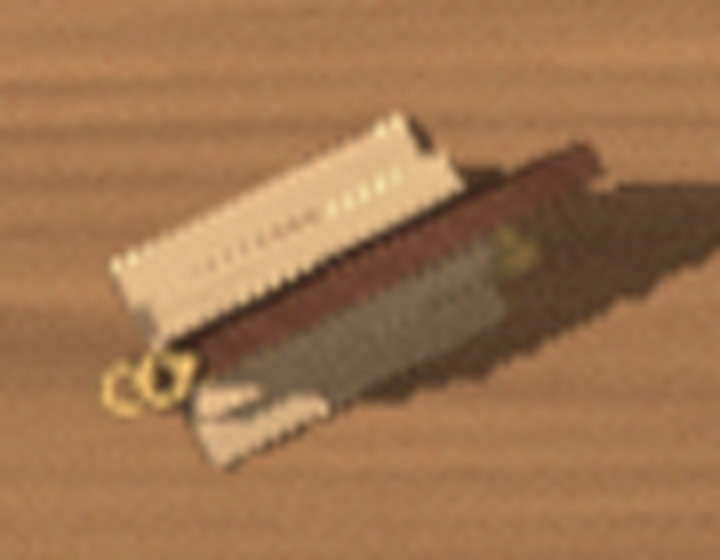

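View pics/z3.png

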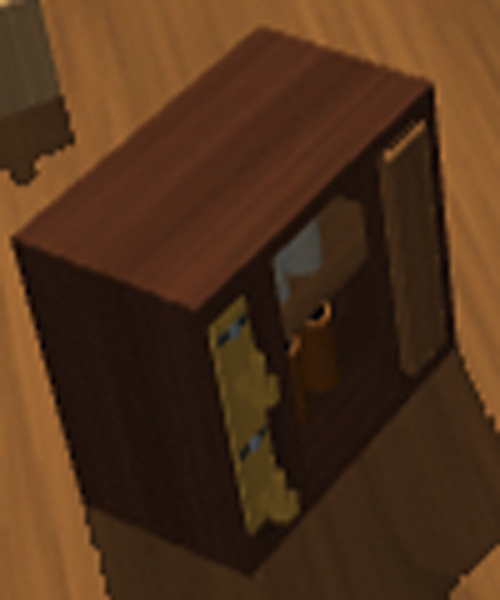

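View pics/z4.png

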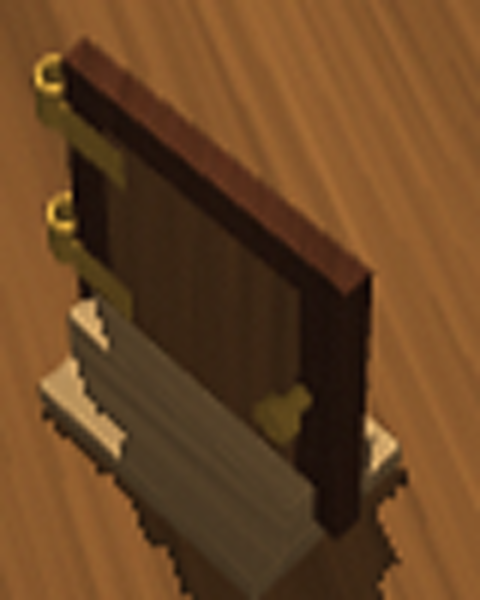

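```bash
cat > c.py <<'E'
from h import *
from scipy.optimize import least_squares
T=dict(np.load('pics/top0.npz'));S=dict(np.load('pics/side0.npz'))
def z(pts,s,ox,oy): return (np.array(pts,float)+.5)/s-.5+[ox,oy]
def W(v,L): # x,y,yaw
    L=np.array(L,float)/1000; c,s=np.cos(v[2]),np.sin(v[2]); return np.c_[v[0]+c*L[:,0]-s*L[:,1],v[1]+s*L[:,0]+c*L[:,1],L[:,2]]
top=[[-55,-100,185],[-55,100,185],[55,100,185],[55,-100,185]]
tz=z([(222,68),(525,378),(343,553),(48,232)],5,130,195)
sz=z([(432,85),(193,310),(15,238),(263,27),(250,573)],5,130,125)
for m in ('both','top','side'):
    f=lambda v: np.r_[(proj(T,W(v,top))-tz).ravel()*(m!='side'),(proj(S,W(v,top+[[-55,100,0]]))-sz).ravel()*(m!='top')]
    r=least_squares(f,[.433,.173,2.32]); print(m,r.x,np.degrees(r.x[2]),np.round(r.fun,1))
    if m=='both': v=r.x
    if m=='top': vt=r.x
def loc(v,X): d=np.array(X)[:2]-v[:2]; c,s=np.cos(v[2]),np.sin(v[2]); return np.array([c*d[0]+s*d[1],-s*d[0]+c*d[1]])*1000
for uv in [(525,333),(526,330)]:
  for h in (.13,.15):
    X=onplane(T,z([uv],5,130,195)[0],2,h); print(uv,h,X,loc(v,X),loc(vt,X))
# predict images of pins for plate offsets
for d in (5,11,17,23,29):
    L=[[-70,58+d,150],[-70,58+d,130],[-70,58+d,70],[-70,58+d,50]]
    print(d,np.round(((proj(T,W(v,L))-[130,195]+.5)*5-.5)).tolist(),np.round(((proj(S,W(v,L))-[130,125]+.5)*5-.5)).tolist())
# door
dz=z([(195,362),(600,160)],8,305,190)
f=lambda q: (proj(T,W(q,[[65,0,162],[-65,0,162],[75,0,12+127],[75,0,12+47]]))-np.r_[z([(205,357),(592,158),(168,378),(124,388)],8,305,190)]).ravel()
r=least_squares(f,[.5045,-.22,2.0]);print('door',r.x,np.degrees(r.x[2]),np.round(r.fun,1))
E
python3 c.py
python3 - <<'E'
import numpy as np,cv2
a=np.load('pics/top0.npz')['image'][:,:,::-1]; b=np.load('pics/side0.npz')['image'][:,:,::-1]
x=cv2.resize(a[252:277,215:245],None,fx=20,fy=20,interpolation=cv2.INTER_NEAREST)
cv2.imwrite('pics/z5.png',cv2.convertScaleAbs(x,alpha=2))
x=cv2.resize(b[180:235,165:195],None,fx=10,fy=10,interpolation=cv2.INTER_CUBIC)
cv2.imwrite('pics/z6.png',cv2.convertScaleAbs(x,alpha=1.7))
E
```

```text
both [0.43270162 0.17130719 2.31232237] 132.4863128297876 [ 0.7 -0.4 -0.2  1.4  0.5  0.7 -0.2 -0.1  0.6 -1.2  1.2 -0.4 -0.6 -0.5
 -0.4 -0.9  0.6  0.6]
top [0.43361581 0.17181183 2.32127267] 132.99912691217165 [ 0.1 -0.7 -0.3  0.5  0.7  0.1 -0.5 -0.   0.  -0.   0.  -0.  -0.  -0.
 -0.  -0.   0.   0. ]
side [0.43203611 0.16996114 2.30189889] 131.88909102534208 [ 0.  -0.   0.   0.   0.   0.   0.  -0.   0.7 -0.7  0.5  0.  -1.  -0.4
 -0.1 -0.6 -0.1  1.1]
(525, 333) 0.13 [0.41910165 0.06458776 0.13      ] [-69.51342566  82.10895423] [-68.5213577   83.74058185]
(525, 333) 0.15 [0.41917915 0.06382975 0.15      ] [-70.12475659  82.5637737 ] [-69.12859343  84.20085462]
(526, 330) 0.13 [0.42050692 0.06409102 0.13      ] [-70.82887805  81.40815485] [-69.84302968  83.05158407]
(526, 330) 0.15 [0.42055997 0.06334166 0.15      ] [-71.41732451  81.87516589] [-70.42727274  83.5238431 ]
5 [[496.0, 303.0], [498.0, 303.0], [504.0, 304.0], [506.0, 304.0]] [[283.0, 327.0], [288.0, 357.0], [302.0, 445.0], [307.0, 473.0]]
11 [[505.0, 312.0], [507.0, 312.0], [512.0, 313.0], [514.0, 313.0]] [[275.0, 334.0], [281.0, 365.0], [295.0, 453.0], [300.0, 480.0]]
17 [[514.0, 321.0], [515.0, 321.0], [520.0, 321.0], [522.0, 321.0]] [[268.0, 342.0], [273.0, 373.0], [288.0, 460.0], [293.0, 488.0]]
23 [[523.0, 331.0], [524.0, 331.0], [529.0, 330.0], [530.0, 330.0]] [[260.0, 350.0], [266.0, 380.0], [281.0, 468.0], [286.0, 496.0]]
29 [[531.0, 340.0], [533.0, 340.0], [537.0, 339.0], [538.0, 339.0]] [[253.0, 357.0], [258.0, 388.0], [274.0, 476.0], [279.0, 503.0]]
door [ 0.505282   -0.2185139   2.02420142] 115.9781984433956 [-0.   0.2  0.5 -0.3 -0.6 -0.   0.2  0.2]
```

View pics/z5.png

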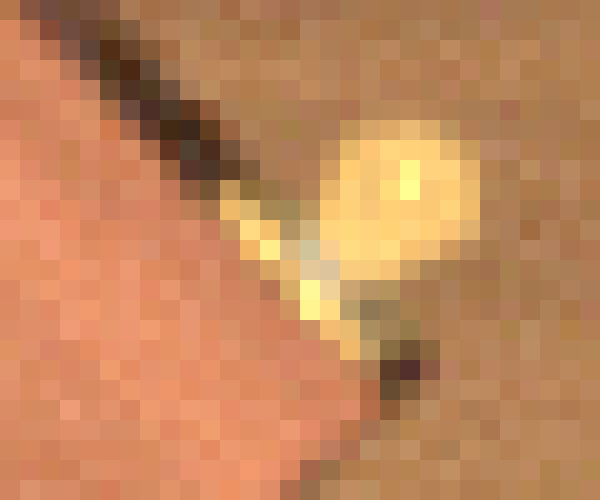

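View pics/z6.png

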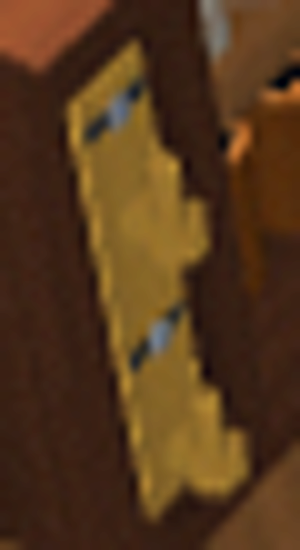

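```bash
R1='x'; python3 -m crank '[[0,0,0,-25,-30,0,-1],[0,0,0,-25,-30,0,-1],[0,0,0,-25,-30,0,-1],[0,0,0,-25,-30,0,-1],[0,0,0,-25,-30,0,-1],[0,0,0,-25,-30,0,-1],[0,0,0,-25,-30,0,-1],[0,0,0,-25,-30,0,-1]]' 60; python3 -m crank '[[0,0,0.125,-25,-30,0,-1],[0,0,0.125,-23,-32,0,-1],[0,0,0.125,-20,-34,0,-1],[0,0,0.125,-15,-36,0,-1],[0,0,0.125,-10,-38,0,-1],[0,0,0.125,-5,-39,0,-1]]'
cat > g.py <<'E'
from h import *
import sys
# target TCP x y z, yaw of tool y (deg) -> remaining in tool axes
o=st(); t=np.array([float(a) for a in sys.argv[1:4]]); yaw=np.radians(float(sys.argv[4]))
M=R.from_rotvec(o['tool_rot']).as_matrix()
z=np.array([0,0,-1.]);y=np.array([np.cos(yaw),np.sin(yaw),0]);G=np.c_[np.cross(y,z),y,z]
print('shift mm',np.round(M.T@(t-o['tool_pos'])*1000,1),'turn',np.round(R.from_matrix(M.T@G).as_rotvec(),4),'yaw now',np.degrees(np.arctan2(M[1,1],M[0,1])))
E
python3 g.py 0.505 -0.2195 0.405 25.5
```

```text
t: 2.77
tool_pos: [0.3183, 0.291, 0.4026]
tool_rot: [0.51, 3.1, 0.001]
contact_force: [1.5, 0.8, -0.6]
opening: 0.0854
t: 3.27
tool_pos: [0.275, 0.0693, 0.4033]
tool_rot: [1.617, 2.689, 0.001]
contact_force: [-0.5, -0.0, 1.1]
opening: 0.0854
t 3.27 pos [0.275  0.0693 0.4033] rot [1.6174e+00 2.6890e+00 1.5000e-03] F [-0.51 -0.    1.09] M [-0.06 -0.02  0.03] open 0.0854
q [-1.800e-02 -9.380e-01  2.322e+00 -1.000e-03  1.754e+00 -5.060e-01]
Rtool
 [[-0.469  0.883  0.004]
 [ 0.883  0.469 -0.001]
 [-0.003  0.003 -1.   ]]
shift mm [-362.9   67.8   -0.5] turn [0.0028 0.0026 0.0427] yaw now 27.94809475727135
```

```bash
python3 -m crank '[[0,0,0.04,-36,7,0,-1],[0,0,0,-37,7,0,-1],[0,0,0,-37,7,0,-1],[0,0,0,-37,7,0,-1],[0,0,0,-37,7,0,-1],[0,0,0,-37,7,0,-1],[0,0,0,-37,7,0,-1],[0,0,0,-37,7,0,-1]]'; python3 -m crank '[[0,0,0,-30,6,0,-1],[0,0,0,-10,2,0,-1],[0,0,0,0,0,0,-1],[0,0,0,0,0,0,-1]]'; python3 g.py 0.505 -0.2195 0.405 25.5
cat > d.py <<'E'
from h import *
import sys
for n in ('side','top'):
    p=eyes.get_image(n);save(p,n+sys.argv[1]+'.png');np.savez('pics/'+n+sys.argv[1]+'.npz',**p)
E
python3 d.py 1
python3 - <<'E'
import cv2,numpy as np
a=cv2.imread('pics/top1.png');b=cv2.imread('pics/side1.png')
cv2.imwrite('pics/c1.png',np.hstack([cv2.resize(a[150:290,280:420],(400,400)),cv2.resize(b[200:360,190:350],(400,400))]))
E
```

```text
t: 3.93
tool_pos: [0.4385, -0.1833, 0.428]
tool_rot: [1.653, 2.594, 0.036]
contact_force: [0.5, 0.7, 1.3]
opening: 0.0856
t: 4.27
tool_pos: [0.4659, -0.2244, 0.4297]
tool_rot: [1.662, 2.589, 0.035]
contact_force: [-0.0, -0.2, -0.2]
opening: 0.0857
t 4.27 pos [ 0.4659 -0.2244  0.4297] rot [1.6621 2.5887 0.0347] F [-0.02 -0.23 -0.2 ] M [-0.   -0.01 -0.  ] open 0.0857
q [-0.598 -0.241  1.846  0.024  1.472 -1.029]
Rtool
 [[-0.415  0.907  0.067]
 [ 0.909  0.417 -0.016]
 [-0.043  0.054 -0.998]]
shift mm [-10.7  36.2  27.2] turn [ 0.0538  0.043  -0.0158] yaw now 24.659758772120725
```

View pics/c1.png

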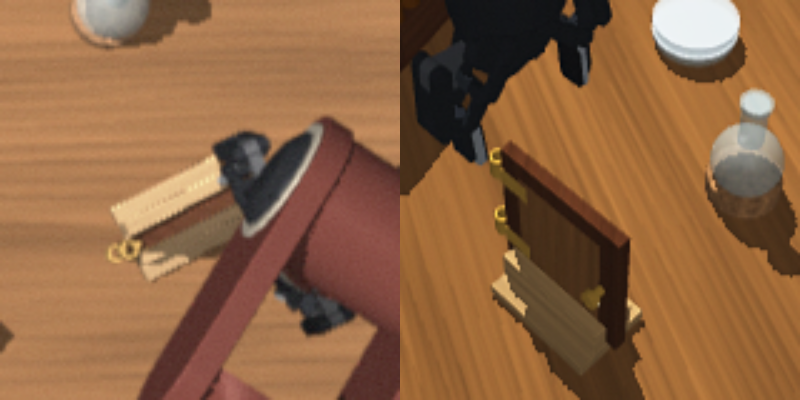

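```bash
python3 -m crank '[[0.027,0.022,-0.008,-5,18,14,-1],[0.027,0.022,-0.008,-5,18,14,-1],[0,0,0,0,0,0,-1],[0,0,0,0,0,0,-1]]'; python3 g.py 0.505 -0.2195 0.295 25.5
```

```text
t: 4.7
tool_pos: [0.5026, -0.2135, 0.4054]
tool_rot: [1.669, 2.66, -0.001]
contact_force: [0.8, -1.4, 0.7]
opening: 0.0855
t 4.7 pos [ 0.5026 -0.2135  0.4054] rot [ 1.6690e+00  2.6601e+00 -1.1000e-03] F [ 0.81 -1.36  0.68] M [ 0.02  0.02 -0.01] open 0.0855
q [-5.380e-01 -1.370e-01  1.796e+00 -1.000e-03  1.482e+00 -9.880e-01]
Rtool
 [[-0.435  0.9    0.001]
 [ 0.9    0.435 -0.001]
 [-0.001  0.    -1.   ]]
shift mm [ -6.3  -0.5 110.4] turn [0.0001 0.0014 0.0051] yaw now 25.789979444667523
```

```bash
python3 -m crank '[[0,0,0,-3,0,28,-1],[0,0,0,-3,0,28,-1],[0,0,0,0,0,28,-1],[0,0,0,0,0,20,-1],[0,0,0,0,0,5,-1],[0,0,0,0,0,0,-1]]'; python3 g.py 0.505 -0.2195 0.295 25.5; python3 d.py 2
python3 - <<'E'
import cv2,numpy as np
a=cv2.imread('pics/top2.png');b=cv2.imread('pics/side2.png')
cv2.imwrite('pics/c2.png',np.hstack([cv2.resize(a[150:290,280:420],(400,400)),cv2.resize(b[200:360,190:350],(400,400))]))
E
```

```text
t: 5.2
tool_pos: [0.5029, -0.2162, 0.3013]
tool_rot: [1.656, 2.65, -0.0]
contact_force: [0.2, 0.0, 0.4]
opening: 0.0853
t 5.2 pos [ 0.5029 -0.2162  0.3013] rot [ 1.6558e+00  2.6502e+00 -2.0000e-04] F [0.18 0.02 0.39] M [-0.07  0.08  0.  ] open 0.0853
q [-0.542 -0.049  1.893 -0.     1.281 -0.996]
Rtool
 [[-0.438  0.899  0.014]
 [ 0.899  0.439 -0.009]
 [-0.014  0.009 -1.   ]]
shift mm [-3.8  0.4  6.4] turn [0.0088 0.0141 0.0088] yaw now 26.009514966718793
```

View pics/c2.png

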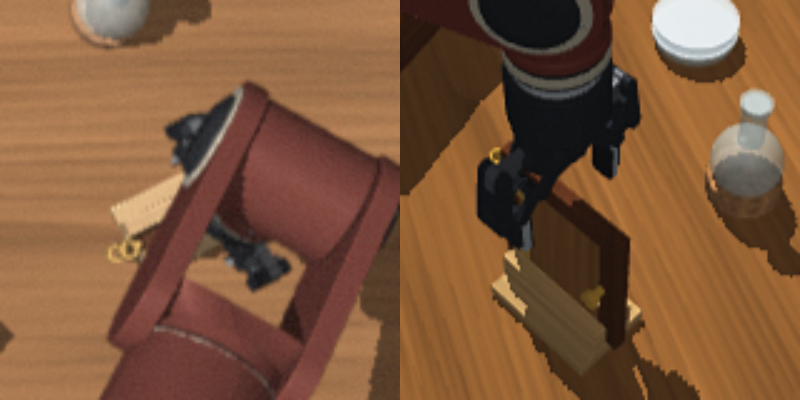

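```bash
python3 -m crank '[[0.009,0.014,0.009,-4,0,6,-1],[0,0,0,0,0,0,-1],[0,0,0,0,0,0,-1]]'; python3 g.py 0.505 -0.2195 0.295 25.5;python3 -m crank '[[0,0,0,0,0,0,0],[0,0,0,0,0,0,0.5],[0,0,0,0,0,0,0.7],[0,0,0,0,0,0,1],[0,0,0,0,0,0,1],[0,0,0,0,0,0,1],[0,0,0,0,0,0,1],[0,0,0,0,0,0,1]]' 50;  python3 g.py 0.505 -0.2195 0.295 25.5
```

```text
t: 5.55
tool_pos: [0.5066, -0.2211, 0.3024]
tool_rot: [1.672, 2.647, -0.0]
contact_force: [-0.1, 0.3, 0.1]
opening: 0.0851
t 5.55 pos [ 0.5066 -0.2211  0.3024] rot [ 1.6722e+00  2.6474e+00 -1.0000e-04] F [-0.08  0.27  0.06] M [ 0.03  0.01 -0.01] open 0.0851
q [-0.546 -0.036  1.878 -0.     1.289 -0.99 ]
Rtool
 [[-0.43   0.903  0.009]
 [ 0.903  0.43  -0.006]
 [-0.009  0.005 -1.   ]]
shift mm [ 2.2 -0.7  7.3] turn [ 0.0055  0.0087 -0.001 ] yaw now 25.446189664415066
t: 6.22
tool_pos: [0.5071, -0.2222, 0.3055]
tool_rot: [1.669, 2.646, -0.004]
contact_force: [-2.1, -0.3, 0.2]
opening: 0.0116
t 6.22 pos [ 0.5071 -0.2222  0.3055] rot [ 1.6693  2.6456 -0.0042] F [-2.07 -0.31  0.2 ] M [-0.03  0.18  0.11] open 0.0116
q [-0.547 -0.038  1.874 -0.003  1.292 -0.991]
Rtool
 [[-0.43   0.903  0.01 ]
 [ 0.903  0.43  -0.009]
 [-0.013  0.005 -1.   ]]
shift mm [ 3.5 -0.8 10.4] turn [ 0.0048  0.0127 -0.0001] yaw now 25.49843610871596
```

```bash
python3 -m crank '[[0,0,0,0,0,-4,1],[0,0,0,0,0,-8,1],[0,0,0,0,0,-14,1],[0,0,0,0,0,-18,1],[0,0,0,0,0,-14,1],[0,0,0,0,0,-4,1],[0,0,0,0,0,0,1],[0,0,0,0,0,0,1]]' 60; python3 g.py 0.505 -0.2195 0.3635 25.5;python3 d.py 3
python3 - <<'E'
import cv2,numpy as np
a=cv2.imread('pics/top3.png');b=cv2.imread('pics/side3.png')
cv2.imwrite('pics/c3.png',np.hstack([cv2.resize(a[150:290,280:420],(400,400)),cv2.resize(b[180:340,190:350],(400,400))]))
E
```

```text
t: 6.88
tool_pos: [0.5056, -0.22, 0.3664]
tool_rot: [1.675, 2.651, 0.003]
contact_force: [0.1, 0.1, -3.3]
opening: 0.011
t 6.88 pos [ 0.5056 -0.22    0.3664] rot [1.6748 2.6506 0.0033] F [ 0.07  0.08 -3.33] M [-0.    0.03 -0.06] open 0.011
q [-0.546 -0.098  1.826  0.002  1.408 -0.99 ]
Rtool
 [[-0.429  0.903  0.006]
 [ 0.903  0.429 -0.002]
 [-0.004  0.005 -1.   ]]
shift mm [ 0.7 -0.3  2.9] turn [ 0.0051  0.0041 -0.0013] yaw now 25.428089812245513
```

View pics/c3.png

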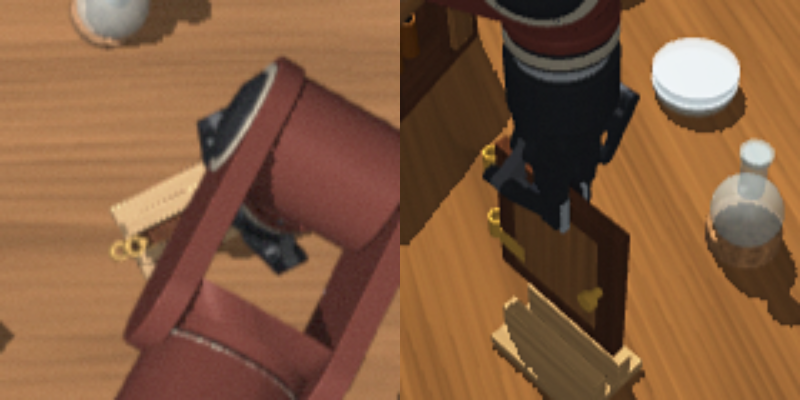

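```bash
python3 -m crank '[[0,0,-0.03,10,4,0,1],[0,0,-0.06,20,9,0,1],[0,0,-0.06,25,11,0,1],[0,0,-0.06,25,13,0,1],[0,0,-0.06,24,14,0,1],[0,0,-0.03,20,14,0,1],[0,0,0,15,8,0,1],[0,0,0,5,3,0,1]]'; python3 g.py 0.494 -0.017 0.3664 42.7
```

```text
t: 7.65
tool_pos: [0.4806, -0.0491, 0.3571]
tool_rot: [-1.229, -2.881, -0.006]
contact_force: [-0.7, 0.6, -2.7]
opening: 0.0108
t 7.65 pos [ 0.4806 -0.0491  0.3571] rot [-1.2286 -2.8809 -0.0058] F [-0.67  0.61 -2.75] M [ 0.04  0.01 -0.01] open 0.0108
q [-0.257 -0.261  1.984  0.005  1.428 -1.022]
Rtool
 [[-0.692  0.722 -0.007]
 [ 0.722  0.692  0.007]
 [ 0.01  -0.    -1.   ]]
shift mm [14.  31.9 -9.2] turn [-0.0005 -0.0103  0.0193] yaw now 43.80709264127432
```

```bash
python3 -m crank '[[0,-0.01,0.01,7,16,-5,1],[0,-0.01,0.01,7,16,-5,1],[0,0,0,0,0,0,1],[0,0,0,0,0,0,1]]'; python3 g.py 0.494 -0.017 0.3664 42.7
cat > k.py <<'E'
from h import *
import sys
o=ctrl.get_obs();M=R.from_rotvec(o['tool_rot']).as_matrix()
for n in ('side','top'):
    p=eyes.get_image(n);save(p,n+sys.argv[1]+'.png');np.savez('pics/'+n+sys.argv[1]+'.npz',**p)
    for q in ('upper_knuckle','lower_knuckle','slot_end','stop_bead'):
        for x in spotter.mark_of(q,p)[:1]: print(n,q,np.round(x['centre'],4),round(x['confidence'],2),'tool',np.round(M.T@(np.array(x['centre'])-o['tool_pos'])*1000,1),proj(p,[x['centre']])[0].round(1))
a=cv2.imread(f'pics/top{sys.argv[1]}.png');b=cv2.imread(f'pics/side{sys.argv[1]}.png')
cv2.imwrite(f'pics/c{sys.argv[1]}.png',np.hstack([cv2.resize(a[215:295,210:290],(400,400),interpolation=cv2.INTER_CUBIC),cv2.resize(b[150:270,150:270],(400,400),interpolation=cv2.INTER_CUBIC)]))
E
python3 k.py 4
```

```text
t: 7.98
tool_pos: [0.4927, -0.0133, 0.3639]
tool_rot: [1.252, 2.877, -0.01]
contact_force: [-0.3, 0.1, -2.5]
opening: 0.011
t 7.98 pos [ 0.4927 -0.0133  0.3639] rot [ 1.2518  2.8768 -0.0096] F [-0.31  0.05 -2.5 ] M [ 0.01 -0.02 -0.01] open 0.011
q [-0.177 -0.244  1.958 -0.007  1.425 -0.925]
Rtool
 [[-0.682  0.732  0.001]
 [ 0.732  0.682 -0.007]
 [-0.006 -0.004 -1.   ]]
shift mm [-3.6 -1.6 -2.5] turn [-0.0039  0.0063  0.0047] yaw now 42.96963954279204
side upper_knuckle [0.4394 0.0466 0.1745] 0.56 tool [ 81.3   2.5 188.9] [190.2 189.9]
side lower_knuckle [0.437  0.0444 0.094 ] 0.73 tool [ 81.9  -0.4 269.4] [193.3 215.4]
side slot_end [0.4351 0.0852 0.1491] 0.82 tool [112.7  25.8 214. ] [186.1 187.9]
side stop_bead [0.5218 0.169  0.0972] 0.97 tool [115.2 146.6 265.4] [214.  175.2]
top upper_knuckle [0.4387 0.046  0.1793] 0.67 tool [ 81.3   1.6 184.1] [241.8 252.5]
top lower_knuckle [0.4379 0.0451 0.0953] 0.61 tool [ 81.7   0.7 268.1] [243.  253.3]
top slot_end [0.4393 0.0795 0.1524] 0.88 tool [105.6  25.  210.7] [227.7 252.7]
top stop_bead [0.5205 0.1667 0.1   ] 0.77 tool [114.4 144.  262.6] [193.1 220.5]
```

View pics/c4.png

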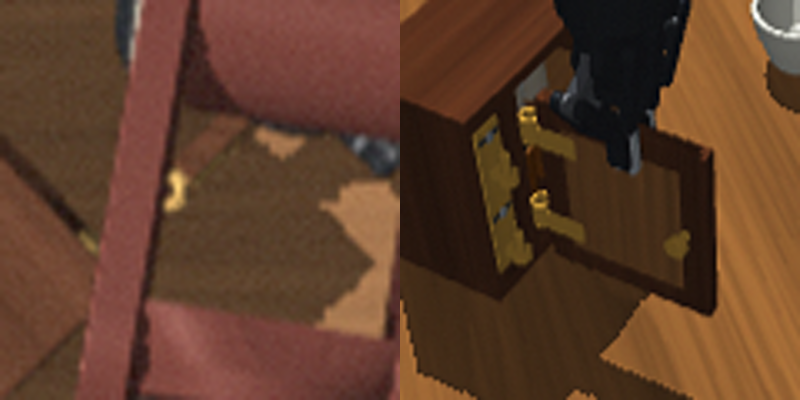

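```bash
cat > e.py <<'E'
from h import *
S=dict(np.load('pics/side0.npz'));T=dict(np.load('pics/top0.npz'))
def W(v,L):
    L=np.array(L,float)/1000; c,s=np.cos(v[2]),np.sin(v[2]); return np.c_[v[0]+c*L[:,0]-s*L[:,1],v[1]+s*L[:,0]+c*L[:,1],L[:,2]]
def circ(y,r,z): a=np.linspace(0,2*np.pi,24); return np.c_[-70+r*np.cos(a),y+r*np.sin(a),0*a+z]
def draw(P,v,y,o,s,wh,cs):
    im=cv2.convertScaleAbs(cv2.resize(P['image'][o[1]:o[1]+wh[1],o[0]:o[0]+wh[0],::-1],None,fx=s,fy=s,interpolation=cv2.INTER_CUBIC),alpha=1.7)
    for L,c in cs(y):
        q=((proj(P,W(v,L))-o+.5)*s-.5); cv2.polylines(im,[np.round(q).astype(int).reshape(-1,1,2)],True,c,1)
    return im
def cs(y):
    r=[]
    for t in (150,70): r+=[(circ(y,4,t),(255,0,0)),(circ(y,4,t-20),(255,0,0)),(circ(y,8,t-20),(0,255,0)),(circ(y,8,t-28),(0,255,0))]
    r+=[([[-55,100,185],[-55,100,0]],(255,255,0)),([[-55,-100,185],[-55,100,185]],(255,255,0))]
    r+=[([[-58,y-13,z],[-58,y+13,z]],(255,0,255)) for z in (170,30)]
    return r
if __name__=='__main__':
    out=[]
    vs=[.4320,.1700,2.3019]; vt=[.4336,.1718,2.3213]
    for y in (80,83): out.append(draw(S,vs,y,[165,172],10,(30,62),cs))
    for y in (80,83): 
        i=draw(T,vt,y,[220,250],14,(22,26),cs); out.append(np.pad(i,((0,620-i.shape[0]),(0,0),(0,0))))
    im=np.hstack(out[:2]+[out[2],]); cv2.imwrite('pics/e1.png',np.hstack(out[:2]+[np.zeros((620,2,3),np.uint8)])[:600]); cv2.imwrite('pics/e2.png',np.hstack(out[2:])[:600])
E
python3 e.py
```

```text
(no output)
```

View pics/e1.png

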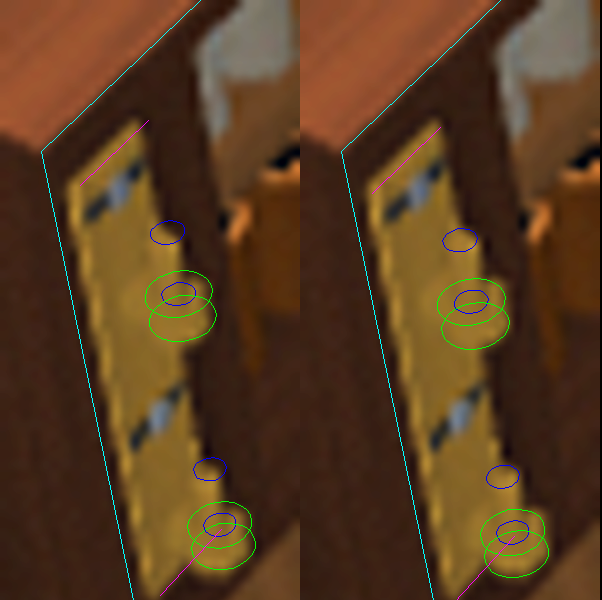

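View pics/e2.png

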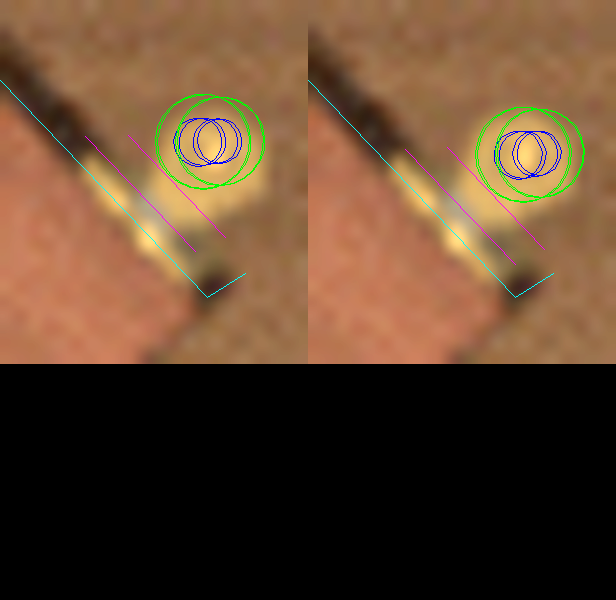

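```bash
cat > f.py <<'E'
from h import *
import sys
n=sys.argv[1]; kx,ky,kz=map(float,sys.argv[2:5]); pos=np.array(eval(sys.argv[5]));rot=np.array(eval(sys.argv[6]))
M=R.from_rotvec(rot).as_matrix(); a=np.linspace(0,2*np.pi,24)
pin=np.array(eval(sys.argv[7])) if len(sys.argv)>7 else np.array([.4195,.0642])
for c,o,s,wh in (('side',[165,172],10,(45,60)),('top',[220,235],14,(40,40))):
    P=dict(np.load(f'pics/{c}{n}.npz'))
    im=cv2.convertScaleAbs(cv2.resize(P['image'][o[1]:o[1]+wh[1],o[0]:o[0]+wh[0],::-1],None,fx=s,fy=s,interpolation=cv2.INTER_CUBIC),alpha=1.5)
    for h in (0,80):
      for z in (0,22):
        for r in (8,5):
          L=np.c_[kx+r*np.cos(a),ky+r*np.sin(a),kz-h-z+0*a]/1000@M.T+pos
          cv2.polylines(im,[np.round((proj(P,L)-o+.5)*s-.5).astype(int).reshape(-1,1,2)],True,(0,255,0) if z else (0,120,0),1)
    for t in (.15,.07):
        for z,r in ((t,.004),(t-.02,.004),(t-.02,.008)):
          L=np.c_[pin[0]+r*np.cos(a),pin[1]+r*np.sin(a),0*a+z]
          cv2.polylines(im,[np.round((proj(P,L)-o+.5)*s-.5).astype(int).reshape(-1,1,2)],True,(255,0,0),1)
    cv2.imwrite(f'pics/f{n}{c}.png',im)
E
python3 f.py 4 81.5 0 268.7 '[0.4927,-0.0133,0.3639]' '[1.2518,2.8768,-0.0096]'
```

```text
(no output)
```

View pics/f4side.png

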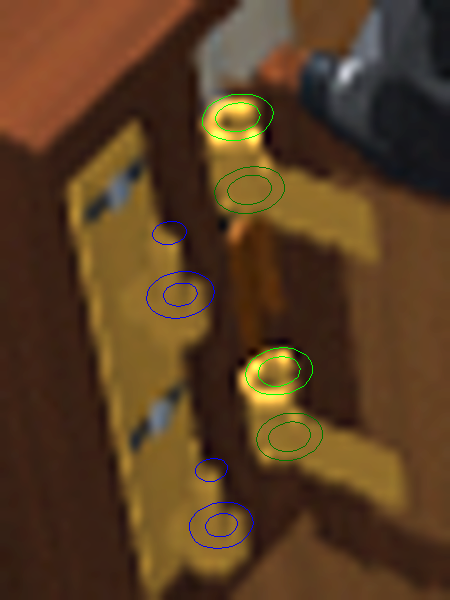

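View pics/f4top.png

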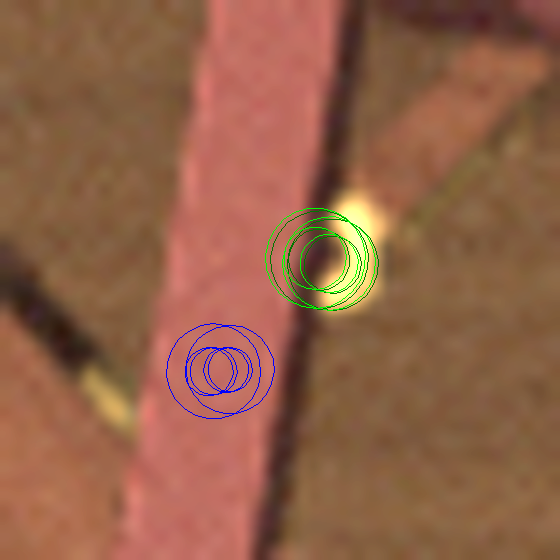

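```bash
python3 - <<'E'
from h import *
S=dict(np.load('pics/side0.npz'))
b=np.radians(132.5); X=np.array([.4195,.0642,.15])
J=np.c_[proj(S,X+[.001,0,0])[0]-proj(S,X)[0],proj(S,X+[0,.001,0])[0]-proj(S,X)[0]]*10
print(J, np.linalg.inv(J)@[5,2]);
E
python3 g.py 0.494 -0.017 0.3664 42.7
```

```text
[[ 4.20202839 -0.86395144]
 [-0.97616386 -2.73665938]] [ 0.96860663 -1.07631911]
t 8.48 pos [ 0.4928 -0.014   0.3645] rot [ 1.255   2.8744 -0.0085] F [-0.42  0.94 -2.98] M [ 0.03 -0.03 -0.01] open 0.0111
q [-0.178 -0.244  1.957 -0.007  1.425 -0.925]
Rtool
 [[-0.68   0.733  0.003]
 [ 0.733  0.68  -0.007]
 [-0.007 -0.003 -1.   ]]
shift mm [-3.  -1.2 -1.9] turn [-0.0029  0.0069  0.0022] yaw now 42.824999682039326
```

```bash
python3 -m crank '[[0,0,0,3,0,8,1],[0,0,0,5,0,8,1],[0,0,0,6,0,0,1],[0,0,0,6,0,0,1],[0,0,0,3,0,0,1],[0,0,0,0,0,0,1]]'; python3 g.py 0.4754 0.0043 0.3487 42.7;python3 k.py 5
```

```text
t: 8.98
tool_pos: [0.475, 0.0043, 0.3453]
tool_rot: [1.257, 2.876, -0.009]
contact_force: [0.5, 0.1, -2.5]
opening: 0.011
t 8.98 pos [0.475  0.0043 0.3453] rot [ 1.2568  2.8763 -0.0092] F [ 0.51  0.13 -2.51] M [-0.04 -0.   -0.01] open 0.011
q [-0.146 -0.275  2.015 -0.006  1.401 -0.892]
Rtool
 [[-0.679  0.734  0.   ]
 [ 0.734  0.679 -0.006]
 [-0.005 -0.004 -1.   ]]
shift mm [-0.3  0.3 -3.4] turn [-0.0043  0.0048  0.0017] yaw now 42.79410442585207
side upper_knuckle [0.4197 0.0611 0.1579] 0.95 tool [ 80.1  -1.2 187. ] [181.3 193.1]
side lower_knuckle [0.4183 0.0611 0.0784] 0.82 tool [ 81.4  -1.9 266.5] [185.  217.1]
side slot_end [0.4366 0.0852 0.1503] 0.82 tool [ 86.4  27.6 194.5] [186.7 187.4]
side stop_bead [0.5173 0.1677 0.1006] 0.77 tool [ 92.3 143.1 243.7] [212.4 174.9]
top upper_knuckle [0.4252 0.0647 0.1594] 0.66 tool [ 79.    5.3 185.5] [234.  258.6]
top lower_knuckle [0.4215 0.0619 0.0754] 0.48 tool [ 79.9   1.  269.5] [236.5 260.1]
top slot_end [0.4379 0.0793 0.1508] 0.93 tool [ 81.1  24.5 194. ] [227.9 253.3]
top stop_bead [0.5214 0.1686 0.1017] 0.57 tool [ 90.2 146.7 242.6] [192.2 220.1]
```

```bash
python3 f.py 5 81.5 0 268.7 '[0.475,0.0043,0.3453]' '[1.2568,2.8763,-0.0092]' '[.420,.064]'
```

```text
(no output)
```

View pics/f5side.png

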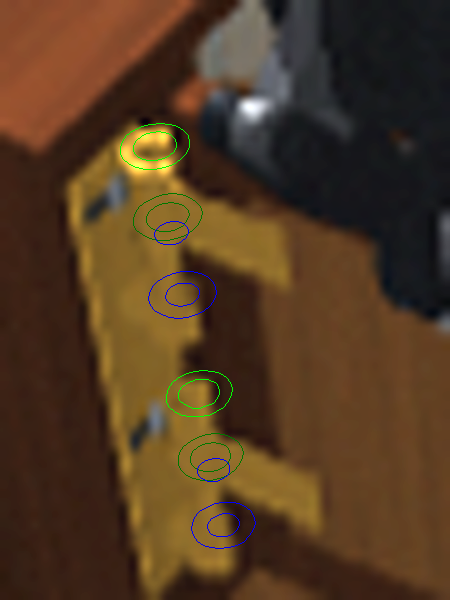

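View pics/f5top.png

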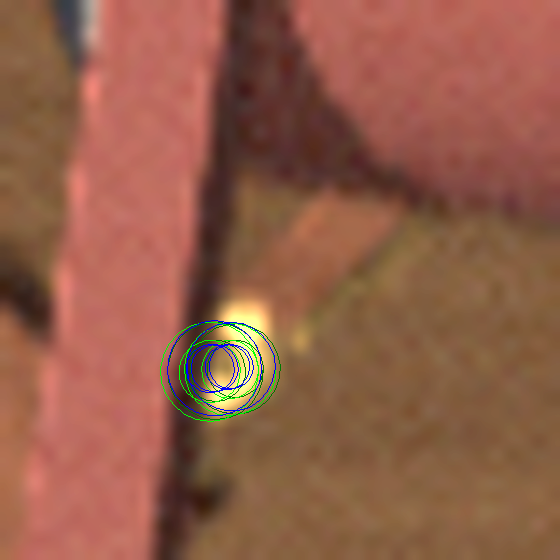

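```bash
python3 -m crank '[[0,0,0,0,0,2,1],[0,0,0,0,0,2,1],[0,0,0,0,0,1,1],[0,0,0,0,0,0,1]]'; python3 g.py 0.4754 0.0043 0.3487 42.7; for i in 1 2 3 4; do python3 -m crank '[[0,0,0,0,0,1,1]]'|grep -E 'pos|force'; done
```

```text
t: 9.82
tool_pos: [0.4759, 0.0032, 0.3402]
tool_rot: [1.259, 2.875, -0.009]
contact_force: [0.2, 0.7, -2.7]
opening: 0.011
t 9.82 pos [0.4759 0.0032 0.3402] rot [ 1.2587  2.8748 -0.0091] F [ 0.21  0.67 -2.67] M [-0.04 -0.06  0.01] open 0.011
q [-0.148 -0.268  2.018 -0.007  1.39  -0.893]
Rtool
 [[-0.678  0.735  0.001]
 [ 0.735  0.678 -0.007]
 [-0.005 -0.004 -1.   ]]
shift mm [ 1.   0.3 -8.5] turn [-0.004   0.0054  0.0002] yaw now 42.70875280328828
tool_pos: [0.4759, 0.0032, 0.3392]
contact_force: [0.1, -1.1, -1.7]
tool_pos: [0.4759, 0.0032, 0.338]
contact_force: [0.2, 0.0, -3.2]
tool_pos: [0.4761, 0.0032, 0.3374]
contact_force: [-0.9, -1.3, 2.8]
tool_pos: [0.4763, 0.0031, 0.3373]
contact_force: [-1.3, -0.1, 3.6]
```

```bash
python3 -m crank '[[0,0,0,0,0,-1.5,1],[0,0,0,2,0,0,1],[0,0,0,0,0,0,1]]'|grep -E 'pos|force';for i in 1 2 3 ; do python3 -m crank '[[0,0,0,0,0,1,1]]'|grep -E 'pos|force'; done; python3 g.py 0.4763 0.0031 0.3375 42.7
```

```text
tool_pos: [0.4749, 0.0047, 0.3388]
contact_force: [-0.3, -0.2, -3.0]
tool_pos: [0.4749, 0.0048, 0.3378]
contact_force: [1.2, -0.6, -0.3]
tool_pos: [0.475, 0.0047, 0.3373]
contact_force: [-0.8, -0.4, 4.1]
tool_pos: [0.4752, 0.0047, 0.3372]
contact_force: [-1.8, -0.3, 3.9]
t 10.65 pos [0.4752 0.0047 0.3372] rot [ 1.2569  2.8722 -0.0078] F [-1.78 -0.28  3.88] M [0.22 0.72 0.13] open 0.011
q [-0.145 -0.268  2.023 -0.007  1.382 -0.89 ]
Rtool
 [[-0.679  0.735  0.004]
 [ 0.735  0.679 -0.007]
 [-0.008 -0.002 -1.   ]]
shift mm [-1.9 -0.3 -0.3] turn [-0.002   0.0078  0.0005] yaw now 42.7289573530441
```

```bash
python3 k.py 6 | grep knuckle; python3 f.py 6 81.5 0 268.7 '[0.4752,0.0047,0.3372]' '[1.2569,2.8722,-0.0078]' '[.420,.064]'
python3 - <<'E'
import cv2,numpy as np
b=cv2.imread('pics/side6.png');cv2.imwrite('pics/s6.png',cv2.convertScaleAbs(cv2.resize(b[180:230,165:205],None,fx=12,fy=12,interpolation=cv2.INTER_CUBIC),alpha=1.8))
E
```

```text
side upper_knuckle [0.4203 0.0634 0.1496] 0.64 tool [ 8.180e+01 -1.000e-01  1.869e+02] [181.9 195.1]
side lower_knuckle [0.4206 0.0597 0.0696] 0.78 tool [ 79.5  -2.2 267. ] [186.5 219.7]
top upper_knuckle [0.4228 0.0636 0.1521] 0.51 tool [ 80.2   1.9 184.5] [234.6 259.6]
top lower_knuckle [0.4212 0.066  0.0666] 0.52 tool [ 83.8   2.5 269.9] [235.  260.3]
```

View pics/f6side.png

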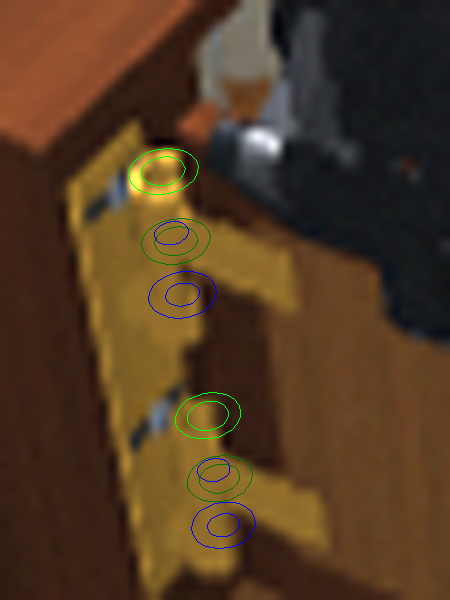

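View pics/s6.png

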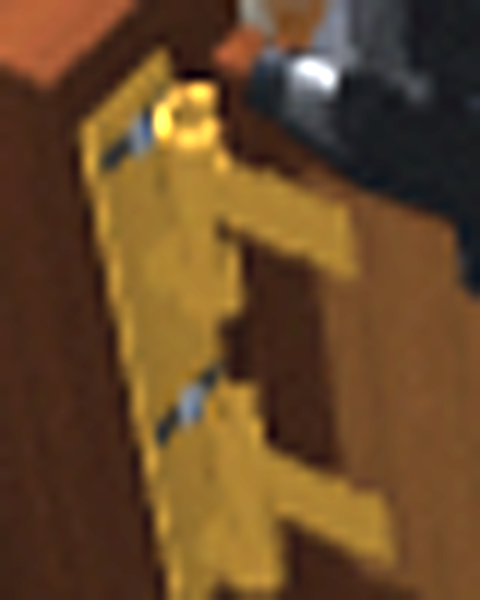

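View pics/f6top.png

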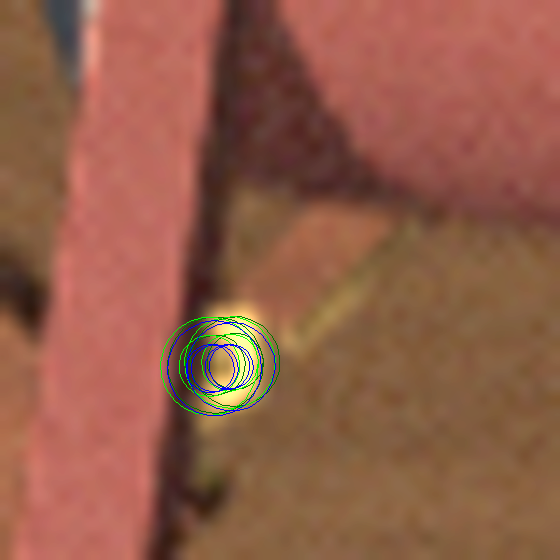

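```bash
python3 -m crank '[[0,0,0,0,0,-1.5,1],[0,0,0,1,1.2,0,1],[0,0,0,0,0,0,1]]'|grep -E 'pos|force';for i in 1 2 3 ; do python3 -m crank '[[0,0,0,0,0,1,1]]'|grep -E 'pos|force'; done; python3 g.py 0.4763 0.0031 0.3375 42.7
```

```text
tool_pos: [0.4751, 0.0062, 0.3369]
contact_force: [0.2, -0.2, 2.5]
tool_pos: [0.4753, 0.0062, 0.3362]
contact_force: [1.3, -2.4, 4.4]
tool_pos: [0.4754, 0.0061, 0.3356]
contact_force: [-1.8, -1.2, 6.0]
tool_pos: [0.4755, 0.0061, 0.3351]
contact_force: [-0.4, -2.7, 6.5]
t 11.65 pos [0.4755 0.0061 0.3351] rot [ 1.2565  2.8706 -0.0096] F [-0.39 -2.72  6.47] M [0.2  0.76 0.1 ] open 0.0111
q [-0.142 -0.266  2.025 -0.008  1.376 -0.886]
Rtool
 [[-0.678  0.735  0.005]
 [ 0.735  0.678 -0.009]
 [-0.01  -0.002 -1.   ]]
shift mm [-2.7 -1.4 -2.4] turn [-0.0024  0.0098  0.0004] yaw now 42.72214015345913
```

```bash
for i in 1 2; do python3 -m crank '[[0,0,0,-0.5,-0.5,0.3,1]]'|grep -E 'pos|force'; done; python3 g.py 0.4763 0.0031 0.3375 42.7
```

```text
tool_pos: [0.4755, 0.0055, 0.3351]
contact_force: [-2.0, 1.0, 4.4]
tool_pos: [0.4755, 0.0051, 0.3351]
contact_force: [-0.6, 0.7, 4.8]
t 11.82 pos [0.4755 0.0051 0.3351] rot [ 1.2574  2.8722 -0.0063] F [-0.65  0.71  4.84] M [0.65 0.63 0.04] open 0.0114
q [-0.145 -0.266  2.025 -0.006  1.378 -0.889]
Rtool
 [[-0.678  0.735  0.004]
 [ 0.735  0.678 -0.006]
 [-0.007 -0.001 -1.   ]]
shift mm [-2.  -0.8 -2.3] turn [-0.0012  0.0073  0.0002] yaw now 42.71327376950925
```

```bash
for i in 1 2 3; do python3 -m crank '[[0,0,0,0,0,1,1]]'|grep -E 'pos|force'; done; python3 k.py 7 | grep knuckle; python3 g.py 0.4763 0.0031 0.3375 42.7;python3 f.py 7 81.5 0 268.7 '[0.4755,0.0051,0.3347]' '[1.2574,2.8722,-0.0063]' '[.420,.064]'
```

```text
tool_pos: [0.4756, 0.0051, 0.3346]
contact_force: [-1.1, -2.3, 5.4]
tool_pos: [0.4757, 0.005, 0.334]
contact_force: [-0.7, -1.3, 7.0]
tool_pos: [0.4759, 0.005, 0.3336]
contact_force: [-1.1, -1.4, 7.6]
side upper_knuckle [0.4206 0.0665 0.1488] 0.8 tool [ 84.3   1.3 184.1] [181.8 194.4]
side lower_knuckle [0.4184 0.0638 0.0648] 0.69 tool [ 84.6  -2.1 268.1] [185.5 220.1]
top upper_knuckle [0.4233 0.0647 0.1485] 0.65 tool [ 81.2   2.  184.4] [234.2 259.4]
top lower_knuckle [0.4178 0.0699 0.0661] 0.41 tool [ 89.4   1.6 266.7] [233.5 261.6]
t 12.57 pos [0.4759 0.0049 0.3337] rot [ 1.2562  2.871  -0.0064] F [-1.78 -0.65  6.58] M [0.16 0.65 0.09] open 0.0108
q [-0.145 -0.263  2.026 -0.006  1.373 -0.89 ]
Rtool
 [[-0.679  0.734  0.006]
 [ 0.734  0.679 -0.007]
 [-0.009 -0.001 -1.   ]]
shift mm [-1.6 -1.  -3.8] turn [-0.0006  0.0088  0.0006] yaw now 42.7354564157377
```

View pics/f7side.png

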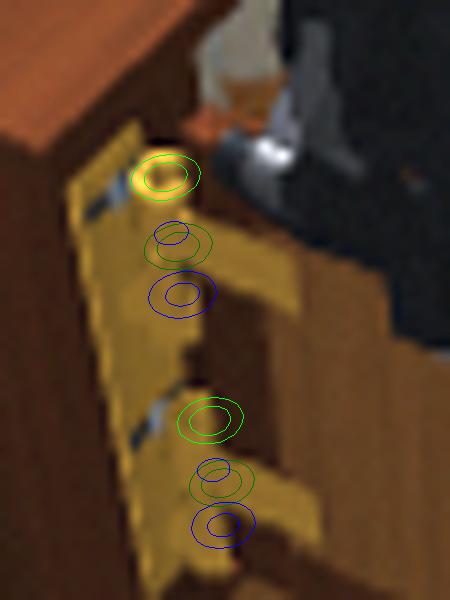

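```bash
python3 -m crank '[[0,0,0,0,0,-4,1],[0,0,0,0,0,-6,1],[0,0,0,0,0,-1,1],[0,0,0,0,0,0,1]]' 110; python3 g.py 0.4763 0.0031 0.3375 42.7; python3 k.py 8 | grep knuckle
cat > o.py <<'E'
from h import *
import sys
n,pos,rot,pitch,gx=sys.argv[1],np.array(eval(sys.argv[2])),np.array(eval(sys.argv[3])),float(sys.argv[4]),float(sys.argv[5])
M=R.from_rotvec(rot).as_matrix()
P=dict(np.load(f'pics/side{n}.npz'));o=np.array([160,165]);s=7;wh=(100,85)
im=cv2.convertScaleAbs(cv2.resize(P['image'][o[1]:o[1]+wh[1],o[0]:o[0]+wh[0],::-1],None,fx=s,fy=s,interpolation=cv2.INTER_CUBIC),alpha=1.6)
# door in tool: door x=tool x, door z=-tool z, door y=-tool y ; grasp pivot at tool (0,0,155)
def D(L):
    L=np.array(L,float); t=np.c_[L[:,0]+gx,-L[:,1],DZ-L[:,2]]-[0,0,155]
    return ((t@R.from_rotvec([0,pitch,0]).as_matrix().T)+[0,0,155])/1000@M.T+pos
DZ=268.7+25; a=np.linspace(0,6.283,24)
def pl(L,c): cv2.polylines(im,[np.round((proj(P,D(L))-o+.5)*s-.5).astype(int).reshape(-1,1,2)],True,c,1)
for y in (6,-6): pl([[65,y,0],[65,y,150],[-65,y,150],[-65,y,0]],(0,255,0))
for z in (25,47,105,127): pl(np.c_[75+8*np.cos(a),8*np.sin(a),z+0*a],(255,255,0))
pl(np.c_[-48+7*np.cos(a),6+16+0*a,75+7*np.sin(a)],(0,0,255))
cv2.imwrite(f'pics/o{n}.png',im)
E
python3 o.py 4 '[0.4927,-0.0133,0.3639]' '[1.2518,2.8768,-0.0096]' 0 6.5
```

```text
t: 12.9
tool_pos: [0.4748, 0.0052, 0.3415]
tool_rot: [1.258, 2.874, -0.009]
contact_force: [0.2, -0.8, -2.2]
opening: 0.0101
t 12.9 pos [0.4748 0.0052 0.3415] rot [ 1.2578  2.874  -0.0089] F [ 0.19 -0.82 -2.2 ] M [ 0.   -0.07  0.  ] open 0.0101
q [-0.144 -0.273  2.02  -0.007  1.392 -0.889]
Rtool
 [[-0.679  0.735  0.002]
 [ 0.735  0.679 -0.007]
 [-0.006 -0.003 -1.   ]]
shift mm [-2.5 -0.3  4. ] turn [-0.0035  0.0063  0.0005] yaw now 42.728597150838524
side upper_knuckle [0.4197 0.0691 0.1538] 0.66 tool [ 85.5   3.5 187.1] [180.9 192.3]
side lower_knuckle [0.4171 0.0637 0.0765] 0.81 tool [ 83.8  -1.8 264.4] [184.4 217. ]
top upper_knuckle [0.4203 0.0671 0.1579] 0.58 tool [ 83.6   2.6 183. ] [233.1 260.8]
top lower_knuckle [0.4177 0.0671 0.0734] 0.64 tool [ 85.9   1.  267.5] [234.5 261.7]
```

View pics/o4.png

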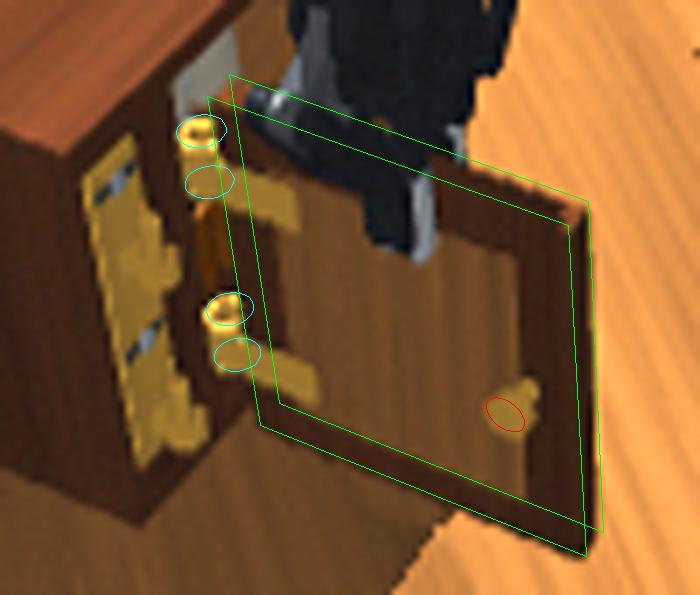

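```bash
python3 o.py 8 '[0.4748,0.0052,0.3415]' '[1.2578,2.874,-0.0089]' 0 6.5
```

```text
(no output)
```

View pics/o8.png

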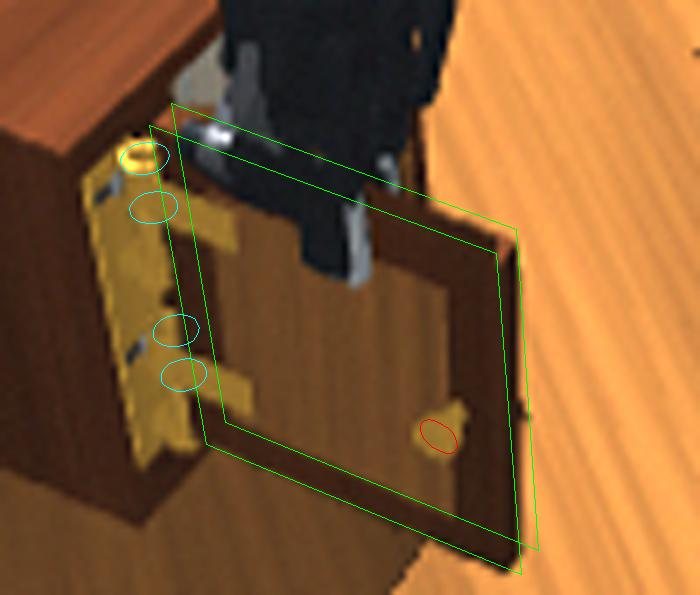

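```bash
python3 o.py 8 '[0.4748,0.0052,0.3415]' '[1.2578,2.874,-0.0089]' 0.035 6.5; cp pics/o8.png pics/o8a.png;  python3 o.py 4 '[0.4927,-0.0133,0.3639]' '[1.2518,2.8768,-0.0096]' 0.01 6.5; cp pics/o4.png pics/o4a.png
```

```text
(no output)
```

View pics/o8a.png

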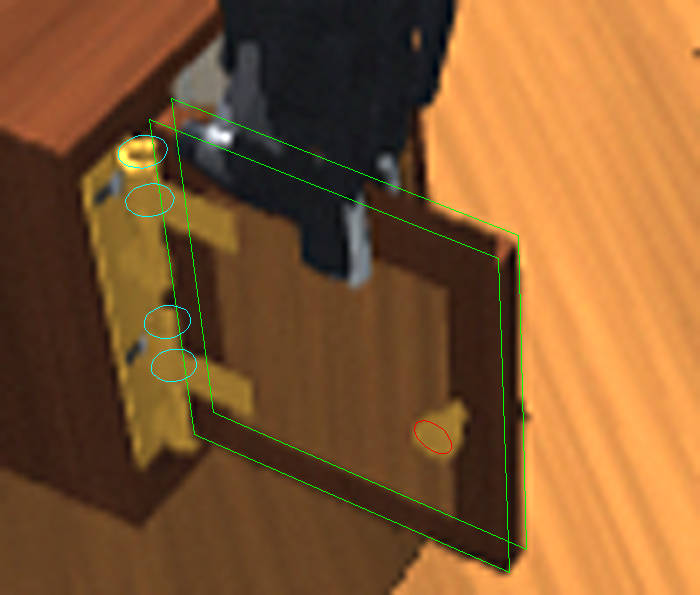

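View pics/o4a.png

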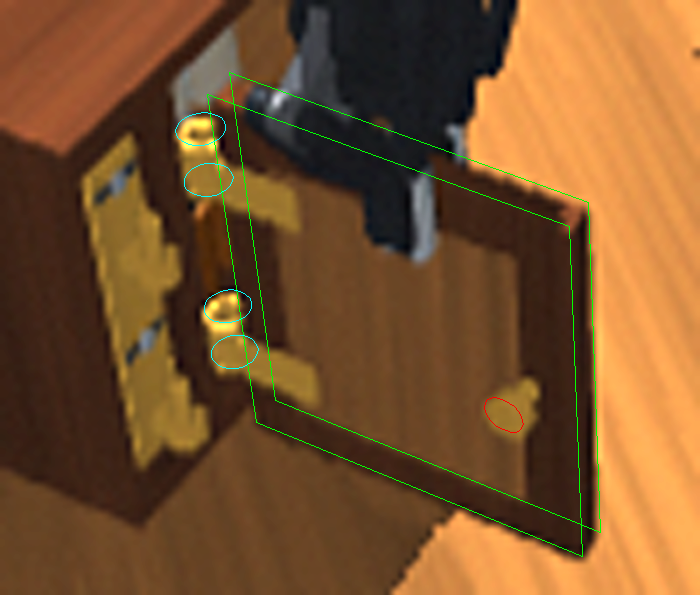

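```bash
cat > t.py <<'E'
from h import *
import sys
# args: ox oy (mm, along tool x / y headings from nominal pin), z lower knuckle (mm), [pin x y]
P0=np.array([.420,.064]); TH=0.035; ref=0.008; YAW=np.radians(42.7)
k=np.array([81.5,0,268.7]); piv=np.array([0,0,155.])
kt=R.from_rotvec([0,TH,0]).apply(k-piv)+piv
o=ctrl.get_obs();M=R.from_rotvec(o['tool_rot']).as_matrix()
z=np.array([0,0,-1.]);y=np.array([np.cos(YAW),np.sin(YAW),0]);V=np.c_[np.cross(y,z),y,z]
G=V@R.from_rotvec([0,-(ref+TH)+0.0,0]).as_matrix()
ox,oy,h=map(float,sys.argv[1:4])
tgt=np.array([*P0,h/1000])+V[:,0]*ox/1000+V[:,1]*oy/1000
tcp=tgt-G@kt/1000
now=o['tool_pos']+M@kt/1000
d=V.T@(now-np.array([*P0,0]))*1000
u=V.T@o['contact_force']
print('t',round(o['t'],2),'knuckle now rel pin0: x %.1f y %.1f  z %.1f'%(d[0],d[1],-d[2]),'F tool-aligned x %.1f y %.1f up %.1f'%(u[0],u[1],-u[2]))
print('shift',np.round(M.T@(tcp-o['tool_pos'])*1000,1),'turn',np.round(R.from_matrix(M.T@G).as_rotvec(),4))
E
python3 t.py 0 17 85
```

```text
t 13.4 knuckle now rel pin0: x 3.0 y -0.3  z 75.7 F tool-aligned x -0.2 y 0.0 up -3.4
shift [  6.6  16.4 -12.2] turn [-0.0029 -0.0362  0.0006]
```

```bash
python3 -m crank '[[0,0,0,0,0,-8,1],[0,-0.012,0,2,5,-5,1],[0,-0.012,0,2,6,0,1],[-0.003,-0.012,0,3,6,0,1],[0,0,0,0,0,0,1]]' 110 >/dev/null; python3 t.py 0 17 64.5
```

```text
t 13.82 knuckle now rel pin0: x -0.5 y 19.9  z 87.6 F tool-aligned x 0.2 y 0.7 up -2.9
shift [ 0.4 -2.3 23.5] turn [ 0.0021  0.0045 -0.0005]
```

```bash
python3 -m crank '[[0.002,0.004,0,0,-1,8,1],[0,0,0,0,0,8,1],[0,0,0,0,0,6,1],[0,0,0,0,0,0,1]]' >/dev/null; python3 t.py 0 12 64.5
```

```text
t 14.15 knuckle now rel pin0: x 0.5 y 18.6  z 63.5 F tool-aligned x 0.8 y -0.5 up -2.8
shift [-0.5 -6.9 -1. ] turn [-0.0005 -0.      0.0018]
```

```bash
python3 -m crank '[[0,0,0,0,-1.5,-0.3,1],[0,0,0,0,-1,-0.3,1]]' >/dev/null; python3 t.py 0 12 64.5|head -1; for i in 1 2 3 4 5 6; do python3 -m crank '[[0,0,0,0,-1,0,1]]' >/dev/null; python3 t.py 0 12 64.5|head -1; done
```

```text
t 14.32 knuckle now rel pin0: x 1.5 y 14.9  z 62.3 F tool-aligned x -0.3 y 0.2 up -2.2
t 14.4 knuckle now rel pin0: x 1.5 y 13.7  z 62.2 F tool-aligned x 0.3 y -0.2 up -1.6
t 14.48 knuckle now rel pin0: x 1.4 y 12.5  z 62.2 F tool-aligned x 0.2 y -0.6 up -1.7
t 14.57 knuckle now rel pin0: x 1.2 y 11.4  z 62.5 F tool-aligned x -0.3 y -0.6 up -2.8
t 14.65 knuckle now rel pin0: x 1.0 y 10.6  z 62.7 F tool-aligned x 0.9 y 1.5 up -2.7
t 14.73 knuckle now rel pin0: x 1.0 y 10.2  z 62.9 F tool-aligned x 0.8 y 2.5 up -4.5
t 14.82 knuckle now rel pin0: x 1.0 y 10.2  z 63.1 F tool-aligned x 0.4 y 4.2 up -5.3
```

```bash
python3 -m crank '[[0,0,0,0,2,0,1],[0,0,0,-1,6,-3,1],[0,0,0,-8,0,0,1],[0,0,0,-10,0,0,1],[0,0,0,-2,-7,0,1],[0,0,0,0,-8,0,1],[0,0,0,0,-3,0,1],[0,0,0,0,0,0,1]]' >/dev/null; python3 t.py -16 -1 64.5
```

```text
t 15.48 knuckle now rel pin0: x -23.6 y -2.4  z 68.0 F tool-aligned x -0.2 y 0.7 up -3.1
shift [7.8 0.9 3.1] turn [-0.0019 -0.0005  0.0004]
```

```bash
python3 -m crank '[[0,0,0,4,1,3,1],[0,0,0,3,0,0,1],[0,0,0,1,0,0,1]]' >/dev/null; python3 t.py 0 12 64.5|head -1; for i in 1 2 3 4 5 ; do python3 -m crank '[[0,0,0,1,0,0,1]]' >/dev/null; python3 t.py 0 -1 64.5|head -1; done
```

```text
t 15.73 knuckle now rel pin0: x -15.0 y -2.1  z 64.2 F tool-aligned x 0.3 y -0.5 up -2.2
t 15.82 knuckle now rel pin0: x -13.4 y -2.2  z 63.9 F tool-aligned x -0.4 y 0.3 up -2.8
t 15.9 knuckle now rel pin0: x -12.0 y -2.2  z 63.8 F tool-aligned x 0.7 y 0.6 up -3.3
t 15.98 knuckle now rel pin0: x -10.6 y -2.0  z 63.7 F tool-aligned x -0.2 y 0.7 up -2.6
t 16.07 knuckle now rel pin0: x -9.5 y -2.0  z 63.7 F tool-aligned x -1.1 y 0.2 up -1.7
t 16.15 knuckle now rel pin0: x -9.3 y -1.9  z 63.9 F tool-aligned x -3.0 y -0.4 up -3.2
```

```bash
python3 -m crank '[[0,0,0,-2,0,0,1],[0,0,0,-2,0,-7,1],[0,0,0,0,0,-5,1],[0,0,0,6,0.5,-2,1],[0,0,0,5,0.5,0,1],[0,0,0,2,0,0,1],[0,0,0,0,0,0,1]]' >/dev/null; python3 t.py 2.3 -1 75
```

```text
t 16.73 knuckle now rel pin0: x 1.7 y -0.1  z 79.8 F tool-aligned x -0.7 y -0.0 up -3.3
shift [ 0.8 -1.1  4.8] turn [-0.0005 -0.      0.0003]
```

```bash
python3 -m crank '[[0,0,0,0.8,-1,3,1],[0,0,0,0,0,2,1],[0,0,0,0,0,0,1]]' >/dev/null; python3 t.py 2.3 -1 70
```

```text
t 16.98 knuckle now rel pin0: x 3.0 y -1.4  z 74.0 F tool-aligned x -0.2 y -0.6 up -2.2
shift [-0.5  0.1  4. ] turn [-0.0008 -0.0002  0.0012]
```

```bash
python3 -m crank '[[0,0,0,-0.4,0.2,1.5,1],[0,0,0,-0.2,0,1,1]]' >/dev/null; python3 t.py 2.3 -1 70; for i in 1 2 3 4; do python3 -m crank '[[0,0,0,0,0,1,1]]' >/dev/null; python3 t.py 2.3 -1 64.5|head -1; done
```

```text
t 17.15 knuckle now rel pin0: x 2.5 y -1.4  z 71.0 F tool-aligned x -0.2 y 0.6 up -2.6
shift [ 0.1 -0.   0.9] turn [-0.0012 -0.0007  0.0011]
t 17.23 knuckle now rel pin0: x 2.4 y -1.5  z 69.7 F tool-aligned x -0.5 y 0.1 up -2.5
t 17.32 knuckle now rel pin0: x 2.3 y -1.5  z 68.5 F tool-aligned x -0.2 y 0.7 up -2.4
t 17.4 knuckle now rel pin0: x 2.2 y -1.6  z 67.3 F tool-aligned x -0.8 y -0.4 up -2.8
t 17.48 knuckle now rel pin0: x 2.2 y -1.6  z 66.1 F tool-aligned x -0.5 y -0.3 up -1.9
```

```bash
for i in 1 2 3 4 5; do python3 -m crank '[[0,0,0,0.1,0.1,1,1]]' >/dev/null; python3 t.py 2.3 -1 50|head -1; done
```

```text
t 17.57 knuckle now rel pin0: x 2.2 y -1.5  z 65.0 F tool-aligned x -0.2 y -0.1 up -3.1
t 17.65 knuckle now rel pin0: x 2.2 y -1.4  z 63.9 F tool-aligned x 0.6 y -0.4 up -2.4
t 17.73 knuckle now rel pin0: x 2.2 y -1.3  z 62.8 F tool-aligned x 0.6 y 0.1 up -3.1
t 17.82 knuckle now rel pin0: x 2.3 y -1.1  z 61.7 F tool-aligned x -1.0 y -0.3 up -2.1
t 17.9 knuckle now rel pin0: x 2.3 y -1.0  z 60.6 F tool-aligned x 0.4 y 0.7 up -3.3
```

Both knuckles are sliding onto the pins with no measurable contact force. I'll keep going.

```bash
python3 -m crank '[[0,0,0,0,0,1.5,1],[0,0,0,0,0,1.5,1]]' >/dev/null; python3 t.py 2.3 -1 50;python3 -m crank '[[0,0,0,0,0,1.5,1],[0,0,0,0,0,1.5,1]]' >/dev/null; python3 t.py 2.3 -1 50; for i in 1 2 ; do python3 -m crank '[[0,0,0,0,0,1,1]]' >/dev/null; python3 t.py 2.3 -1 50|head -1; done
```

```text
t 18.07 knuckle now rel pin0: x 2.1 y -0.9  z 57.5 F tool-aligned x 0.5 y 0.1 up -3.2
shift [ 0.7 -0.6  7.4] turn [-0.0014 -0.0009  0.0006]
t 18.23 knuckle now rel pin0: x 2.0 y -0.9  z 54.2 F tool-aligned x 1.0 y 0.7 up -3.3
shift [ 0.7 -0.6  4.1] turn [-0.0015 -0.0009  0.0006]
t 18.32 knuckle now rel pin0: x 2.1 y -0.9  z 52.9 F tool-aligned x -0.4 y -0.8 up -2.4
t 18.4 knuckle now rel pin0: x 2.0 y -1.0  z 51.8 F tool-aligned x -0.7 y -0.6 up -2.5
```

```bash
for i in 1 2 3 4 5; do python3 -m crank '[[0,0,0,0.1,0,0.7,1]]' >/dev/null; python3 t.py 2.3 -1 50|head -1; done
```

```text
t 18.48 knuckle now rel pin0: x 2.1 y -1.1  z 50.8 F tool-aligned x 0.7 y -0.5 up -3.5
t 18.57 knuckle now rel pin0: x 2.2 y -1.0  z 50.1 F tool-aligned x -0.5 y -0.6 up -3.5
t 18.65 knuckle now rel pin0: x 2.3 y -1.0  z 49.3 F tool-aligned x -1.0 y -0.8 up -2.6
t 18.73 knuckle now rel pin0: x 2.2 y -1.0  z 48.7 F tool-aligned x -0.2 y -0.7 up 1.2
t 18.82 knuckle now rel pin0: x 2.0 y -0.9  z 48.6 F tool-aligned x 0.7 y 0.2 up 1.1
```

```bash
python3 -m crank '[[0,0,0,0,0,0,1],[0,0,0,0,0,0,1]]'; python3 k.py 9|grep knuckle
```

```text
t: 18.98
tool_pos: [0.4687, 0.0108, 0.3181]
tool_rot: [1.244, 2.843, -0.028]
contact_force: [0.6, -0.3, -2.2]
opening: 0.0104
side upper_knuckle [0.4174 0.0644 0.1298] 0.8 tool [ 82.1  -1.  185. ] [181.7 201.2]
side lower_knuckle [0.4178 0.0671 0.0501] 0.83 tool [ 87.2   1.2 264.6] [185.7 223.4]
top upper_knuckle [ 5.043e-01 -2.194e-01 -1.000e-04] 0.4 tool [-179.5 -129.7  326.3] [342.3 226.7]
top lower_knuckle [0.4196 0.0652 0.0473] 0.56 tool [ 84.7   1.2 267.5] [235.6 260.9]
```

View pics/c9.png

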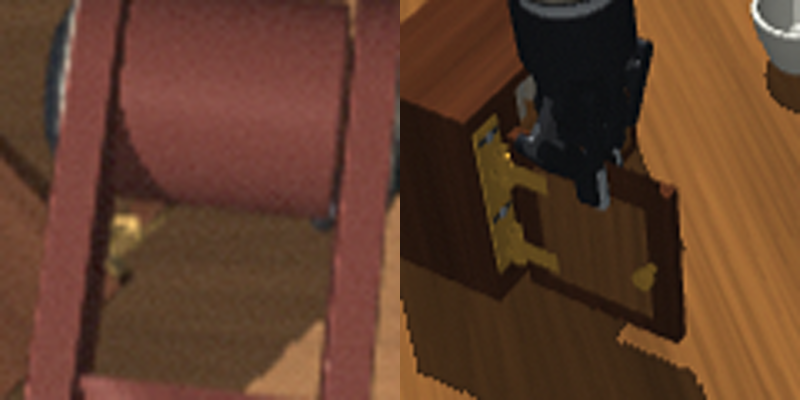

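```bash
python3 -m crank '[[0,0,0,0,0,0.5,1],[0,0,0,0,0,0,0.7],[0,0,0,0,0,0,0.5],[0,0,0,0,0,0,0.4],[0,0,0,0,0,0,0.4],[0,0,0,0,0,0,0.4]]'; python3 k.py 10|grep knuckle
```

```text
t: 19.98
tool_pos: [0.4693, 0.0107, 0.3192]
tool_rot: [1.243, 2.84, -0.027]
contact_force: [0.1, -0.1, -0.1]
opening: 0.0256
side upper_knuckle [0.4196 0.065  0.131 ] 0.69 tool [ 82.    0.2 184.7] [182.5 200.4]
side lower_knuckle [0.4194 0.0643 0.0501] 0.62 tool [ 85.2  -0.4 265.6] [186.6 224. ]
top upper_knuckle [ 0.4324  0.1717 -0.0012] 0.65 tool [157.5  82.  313.7] [196.  256.7]
top lower_knuckle [0.4172 0.0665 0.0457] 0.39 tool [ 88.5  -0.5 269.8] [235.1 261.8]
```

View pics/c10.png

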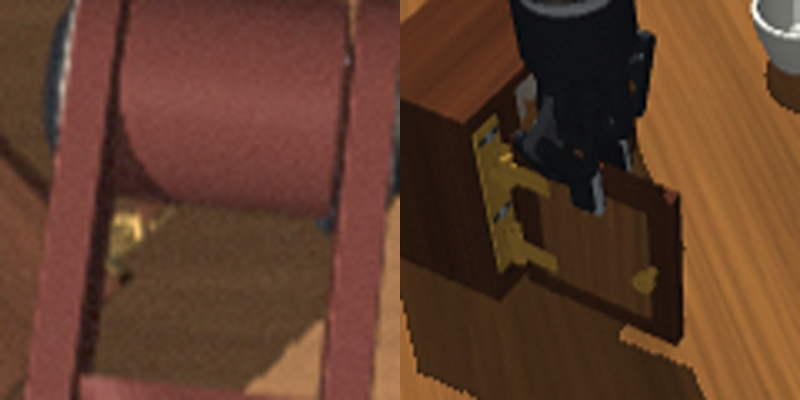

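```bash
cat > p.py <<'E'
from h import *
import sys
# fingertip (tool axis) target rel. true pin axis along (bx, -by) headings mm, tip height mm
YAW=np.radians(42.7)
o=ctrl.get_obs();M=R.from_rotvec(o['tool_rot']).as_matrix()
z=np.array([0,0,-1.]);y=np.array([np.cos(YAW),np.sin(YAW),0]);V=np.c_[np.cross(y,z),y,z]
PIN=np.array([.420,.064,0])+V[:,0]*.0022+V[:,1]*(-.001)
tip=o['tool_pos']+M[:,2]*.173
d=V.T@(tip-PIN)*1000; u=V.T@o['contact_force']
x,yy,h=map(float,sys.argv[1:4]); t=PIN+V@np.array([x,yy,-h])/1000+np.array([0,0,.173])
print('t',round(o['t'],2),'tip x %.1f y %.1f z %.1f'%(d[0],d[1],-d[2]),'F x %.1f y %.1f up %.1f'%(u[0],u[1],-u[2]),'open',round(o['opening'],3))
print('shift',np.round(M.T@(t-o['tool_pos'])*1000,1),'turn',np.round(R.from_matrix(M.T@V).as_rotvec(),4))
E
python3 p.py -80 0 215; python3 -m crank '[[0,0,0,0,0,0,0.2],[0,0,0,0,0,0,0],[0,0,0,0,0,-12,0],[0,0,0,0,0,-20,0],[0,0,0,0,0,-25,0],[0,0,0,0,0,-10,0],[0,0,0,0,0,0,0]]'; python3 p.py -95 -45 220
```

```text
t 20.48 tip x -82.5 y 1.1 z 146.1 F x -1.1 y -0.6 up -0.6 open 0.026
shift [ -8.3  -1.  -68.7] turn [0.0002 0.0444 0.0008]
t: 21.07
tool_pos: [0.4666, 0.013, 0.3894]
tool_rot: [1.244, 2.844, -0.029]
contact_force: [1.2, 0.5, -0.2]
opening: 0.0427
t 21.07 tip x -78.5 y 0.4 z 216.6 F x -0.4 y 1.3 up -0.2 open 0.043
shift [-23.9 -45.7  -2.5] turn [-0.0018  0.042   0.0007]
```

```bash
python3 -m crank '[[0,0.02,0,-10,-15,-2,0.5],[0,0.02,0,-10,-20,-2,1],[0,0,0,-4,-12,0,1],[0,0,0,0,0,0,1],[0,0,0,0,0,0,1]]' 30; python3 p.py -95 -45 135; python3 k.py 11|grep knuckle
```

```text
t: 21.48
tool_pos: [0.4477, -0.0374, 0.3943]
tool_rot: [1.256, 2.878, -0.001]
contact_force: [0.8, -0.6, 0.1]
opening: 0.0002
t 21.48 tip x -95.8 y -47.3 z 221.3 F x -1.0 y 0.2 up 0.1 open 0.0
shift [ 0.7  2.3 86.3] turn [0.0003 0.0019 0.0026]
side upper_knuckle [0.4197 0.0662 0.1311] 0.98 tool [ 95.5  49.8 263.1] [182.4 200.1]
side lower_knuckle [0.4171 0.0623 0.0524] 0.84 tool [ 94.6  45.2 341.8] [185.7 224.1]
top upper_knuckle [0.4216 0.0653 0.1282] 0.7 tool [ 93.6  50.6 266. ] [234.3 260.1]
top lower_knuckle [0.4173 0.0687 0.0463] 0.67 tool [ 99.1  49.7 347.9] [234.2 261.8]
```

View pics/c11.png

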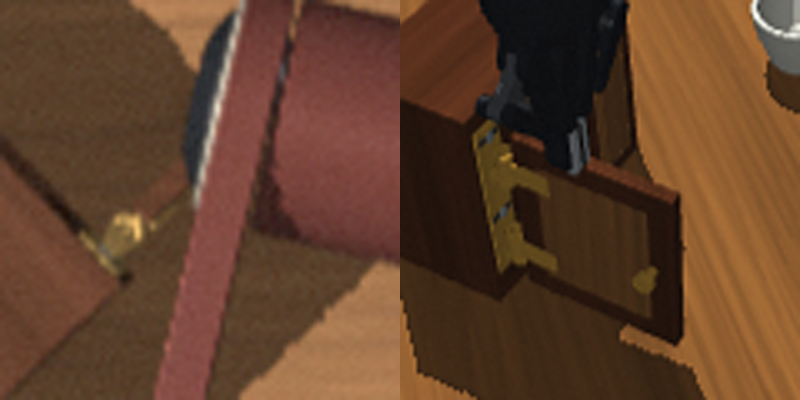

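```bash
python3 -m crank '[[0,0,0,0,0,25,1],[0,0,0,0,0,30,1],[0,0,0,0,0,22,1],[0,0,0,0,0,5,1],[0,0,0,0,0,0,1]]'>/dev/null; python3 p.py -95 -45 135; python3 -m crank '[[0,0,0,0,8,0,1],[0,0,0,0,6,0,1],[0,0,0,0,5,0,1]]'>/dev/null; python3 p.py -95 0 135
```

```text
t 22.4 tip x -97.5 y -45.0 z 140.2 F x -1.0 y 0.1 up 0.3 open -0.0
shift [1.2 0.7 5.2] turn [0.004  0.008  0.0056]
t 22.65 tip x -98.4 y -24.3 z 142.8 F x 0.5 y 0.5 up 0.9 open -0.0
shift [ 1.6 25.2  8. ] turn [0.0057 0.0103 0.0042]
```

```bash
python3 -m crank '[[0.005,0.01,0,0,7,3,1],[0,0,0,0,8,2,1],[0,0,0,0,8,2,1],[0,0,0,1,8,2,1]]'; python3 p.py -92 30 137; python3 -m crank '[[0,0,0,1,8,1,1],[0,0,0,2,8,1,1],[0,0,0,2,8,1,1]]'; python3 p.py -92 30 137
```

```text
t: 22.98
tool_pos: [0.4909, 0.0008, 0.311]
tool_rot: [1.25, 2.874, 0.003]
contact_force: [0.4, 0.2, -0.1]
opening: 0.0003
t 22.98 tip x -97.8 y 11.2 z 138.0 F x -0.1 y 0.5 up -0.1 open 0.0
shift [ 4.7 19.7  1.1] turn [0.005  0.006  0.0047]
t: 23.23
tool_pos: [0.5071, 0.0233, 0.3076]
tool_rot: [1.25, 2.875, 0.003]
contact_force: [-1.7, 0.4, 1.1]
opening: 0.0002
t 23.23 tip x -92.1 y 38.2 z 134.6 F x 1.4 y -1.0 up 1.1 open 0.0
shift [-0.8 -7.4 -2.4] turn [0.0047 0.0054 0.0052]
```

```bash
python3 k.py 12|grep knuckle;python3 -m crank '[[0,0,0,5,8,0,1],[0,0,0,6,8,0,1],[0,0,0,7,7,0,1]]' | grep force; python3 p.py -65 72 137
```

```text
side upper_knuckle [ 0.4265  0.1731 -0.0011] 0.27 tool [166.2  41.8 308. ] [183.1 208.9]
side lower_knuckle [0.4176 0.0631 0.0489] 0.92 tool [ 91.6 -39.5 258. ] [186.  224.8]
top upper_knuckle [0.4222 0.0688 0.1325] 0.72 tool [ 92.1 -31.9 174.5] [232.8 259.9]
top lower_knuckle [0.4137 0.0663 0.0471] 0.55 tool [ 96.6 -40.2 259.8] [235.2 263.2]
contact_force: [-0.2, 0.3, 0.0]
t 23.98 tip x -74.7 y 60.2 z 135.2 F x 0.3 y 0.1 up 0.0 open -0.0
shift [ 8.5 12.7 -1.8] turn [0.0051 0.0068 0.0003]
```

View pics/c12.png

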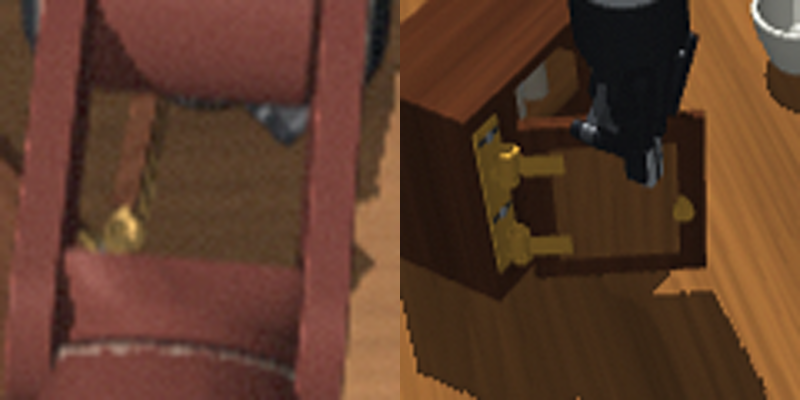

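The door is swinging easily, about 40° from open. I'll follow the arc.

```bash
python3 -m crank '[[0,0,0,6,7,0,1],[0,0,0,7,6,0,1],[0,0,0,7,5,0,1],[0,0,0,7,4,0,1]]' | grep force; python3 p.py -44 86 137;  python3 d.py 13
python3 - <<'E'
import cv2,numpy as np
a=cv2.imread('pics/top13.png');b=cv2.imread('pics/side13.png')
cv2.imwrite('pics/c13.png',np.hstack([cv2.resize(a[175:295,150:270],(400,400)),cv2.resize(b[130:250,140:260],(400,400))]))
E
```

```text
contact_force: [-0.9, -0.5, 0.4]
t 24.32 tip x -43.8 y 85.9 z 135.3 F x 0.2 y -1.0 up 0.4 open 0.0
shift [-1.3  1.1 -1.7] turn [0.0056 0.0066 0.0023]
```

View pics/c13.png

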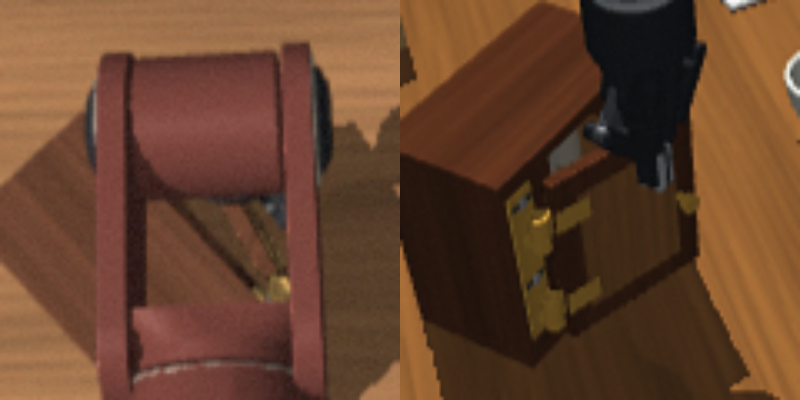

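```bash
python3 -m crank '[[0,0,0,5,2,0,1],[0,0,0,4,1,0,1],[0,0,0,3,1,0,1],[0,0,0,2,0,0,1]]' | grep force; python3 p.py -17 93 137; for i in 1 2 3 4; do python3 -m crank '[[0,0,0,1.5,0,0,1]]' >/dev/null; python3 p.py -17 93 137|head -1;done
```

```text
contact_force: [1.7, -1.3, -0.6]
t 24.75 tip x -28.3 y 89.9 z 135.0 F x -2.2 y 0.4 up -0.6 open 0.0
shift [10.1  4.  -2. ] turn [0.0053 0.0068 0.0035]
t 24.83 tip x -26.7 y 89.9 z 135.0 F x -0.7 y 0.4 up 0.3 open 0.0
t 24.92 tip x -25.1 y 89.8 z 135.1 F x -0.5 y 0.3 up 0.2 open -0.0
t 25.0 tip x -23.6 y 89.7 z 135.1 F x -0.4 y -0.4 up -0.1 open 0.001
t 25.08 tip x -22.1 y 89.7 z 135.1 F x -0.7 y 0.0 up -0.6 open -0.0
```

```bash
for i in 1 2 3 4 5; do python3 -m crank '[[0,0,0,1,0,0,1]]' >/dev/null; python3 p.py -17 93 137|head -1;done;  python3 d.py 14
python3 - <<'E'
import cv2,numpy as np
a=cv2.imread('pics/top14.png');b=cv2.imread('pics/side14.png')
cv2.imwrite('pics/c14.png',np.hstack([cv2.resize(a[175:295,150:270],(400,400)),cv2.resize(b[130:250,140:260],(400,400))]))
E
```

```text
t 25.17 tip x -21.1 y 89.6 z 135.2 F x -0.4 y -0.0 up -1.0 open 0.0
t 25.25 tip x -20.0 y 89.6 z 135.2 F x -0.5 y -0.2 up -0.0 open 0.0
t 25.33 tip x -19.0 y 89.6 z 135.2 F x -0.1 y -0.4 up -0.2 open 0.0
t 25.42 tip x -18.0 y 89.5 z 135.2 F x -0.5 y 0.4 up 0.4 open -0.0
t 25.5 tip x -17.0 y 89.5 z 135.2 F x -3.2 y 0.6 up -2.1 open -0.0
```

View pics/c14.png

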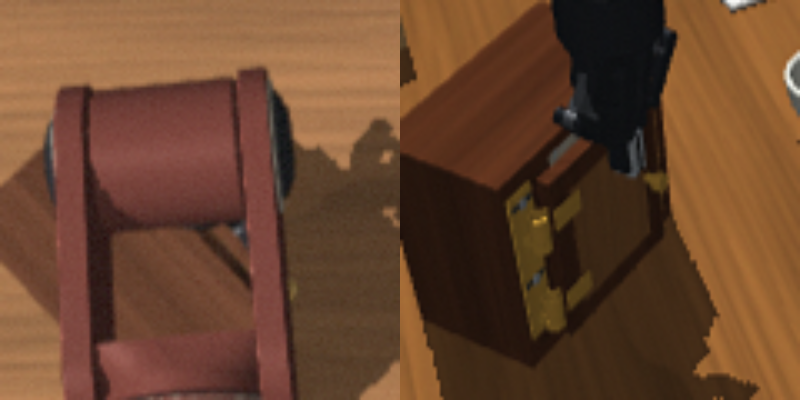

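Contact force rose just at the expected closed position. One more gentle press, then I'll back off and check.

```bash
for i in 1 2; do python3 -m crank '[[0,0,0,0.7,0,0,1]]' >/dev/null; python3 p.py -17 93 137|head -1;done; python3 -m crank '[[0,0,0,-4,0,0,1],[0,0,0,-15,0,0,1],[0,0,0,-25,0,0,1],[0,0,0,-20,0,-10,1],[0,0,0,-10,0,-30,1],[0,0,0,0,0,-30,1],[0,0,0,0,0,-30,1],[0,0,0,0,0,-10,1]]'
```

```text
t 25.68 tip x -16.9 y 89.5 z 135.2 F x -4.7 y -1.0 up -2.0 open -0.0
t 25.77 tip x -16.9 y 89.5 z 135.2 F x -4.9 y 0.1 up -2.2 open 0.0
t: 26.43
tool_pos: [0.5463, 0.0533, 0.4167]
tool_rot: [-1.256, -2.875, 0.003]
contact_force: [0.4, -0.3, 1.7]
opening: -0.0004
```

```bash
python3 -m crank '[[0,0,0,-25,-25,0,1],[0,0,0,-25,-25,0,1],[0,0,0,-25,-30,0,1],[0,0,0,-20,-30,0,1],[0,0,0,-20,-30,0,1],[0,0,0,-10,-20,0,1],[0,0,0,0,0,0,1]]' | grep pos; python3 k.py 15
python3 - <<'E'
from h import *
T=dict(np.load('pics/top15.npz'));S=dict(np.load('pics/side15.npz'))
a=T['image'][175:295,150:270,::-1];b=S['image'][130:250,140:260,::-1]
cv2.imwrite('pics/c15.png',np.hstack([cv2.resize(np.ascontiguousarray(a),(400,400)),cv2.resize(np.ascontiguousarray(b),(400,400))]))
E
```

```text
tool_pos: [0.5156, -0.1578, 0.4193]
side upper_knuckle [0.4171 0.0637 0.1301] 0.72 tool [229.   78.4 289.5] [181.6 201.3]
side lower_knuckle [0.4167 0.0615 0.0492] 0.57 tool [227.7  76.2 370.4] [185.8 225.3]
side stop_bead [0.5208 0.1668 0.1015] 0.83 tool [233.4 224.4 318.7] [213.7 174.5]
top upper_knuckle [0.4204 0.0694 0.1308] 0.91 tool [230.9  84.7 288.8] [232.6 260.7]
top lower_knuckle [0.4202 0.0665 0.0529] 0.77 tool [229.   82.2 366.7] [235.  260.6]
top slot_end [7.181e-01 2.674e-01 1.000e-04] 0.69 tool [171.9 436.8 420.9] [160.4 151.8]
top stop_bead [0.5203 0.1681 0.0993] 0.97 tool [234.7 224.9 320.9] [192.5 220.6]
```

View pics/c15.png

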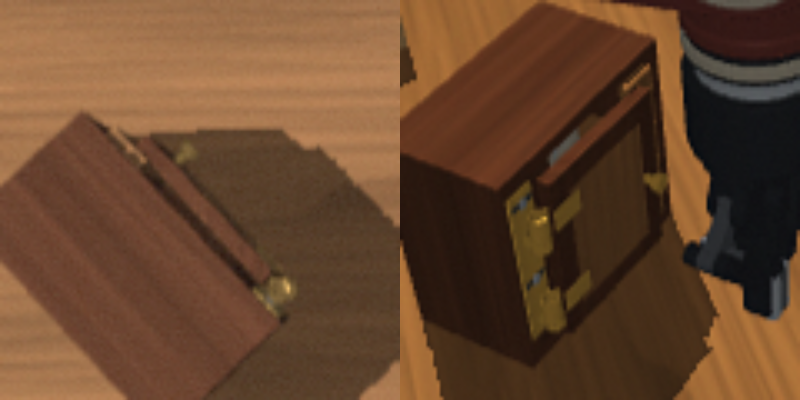

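View pics/side15.png

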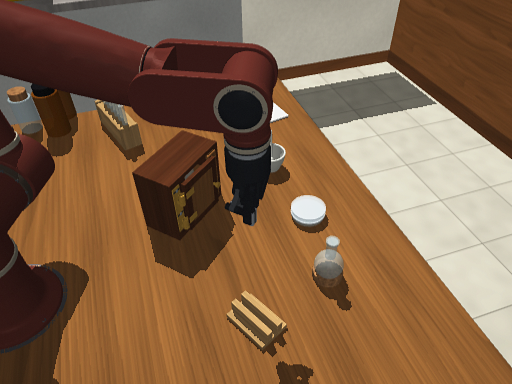

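Run:
```python
from h import *
T=dict(np.load('pics/top15.npz'))
a=np.ascontiguousarray(T['image'][200:275,165:245,::-1])
cv2.imwrite('pics/z15.png',cv2.convertScaleAbs(cv2.resize(a,None,fx=8,fy=8,interpolation=cv2.INTER_CUBIC),alpha=1.8))
```

```text
(no output)
```

View pics/z15.png

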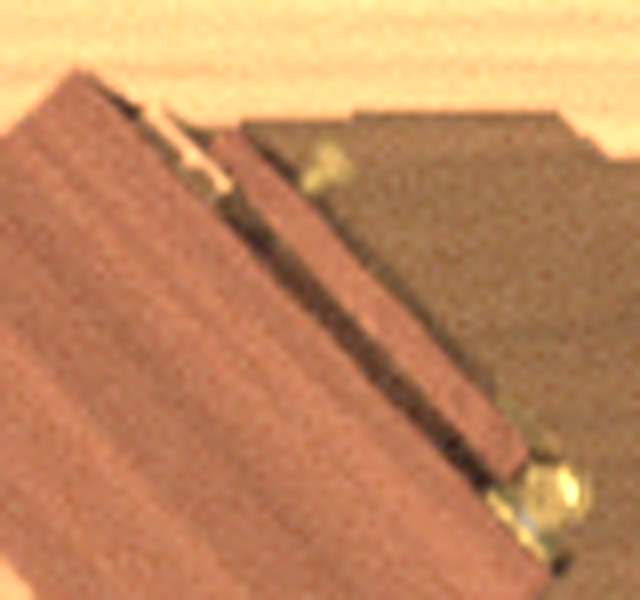

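Run:
```python
from h import *
from scipy.optimize import minimize
T=dict(np.load('pics/top15.npz'))
v=[.4336,.1718,2.3213]
def W(L):
    L=np.array(L,float)/1000; c,s=np.cos(v[2]),np.sin(v[2]); return np.c_[v[0]+c*L[:,0]-s*L[:,1],v[1]+s*L[:,0]+c*L[:,1],L[:,2]]
o=np.array([165,200]);s=8
ims=[]
for e in (0,.04,.08):
    im=cv2.convertScaleAbs(cv2.resize(np.ascontiguousarray(T['image'][200:265,175:245,::-1]),None,fx=s,fy=s,interpolation=cv2.INTER_CUBIC),alpha=1.8);oo=np.array([175,200])
    def pl(L,c): cv2.polylines(im,[np.round((proj(T,W(L))-oo+.5)*s-.5).astype(int).reshape(-1,1,2)],True,c,1)
    d=np.array([-np.sin(e),-np.cos(e)]);n=np.array([-np.cos(e),np.sin(e)])
    q=[np.array([-70,82])+r*d+m*n for r,m in ((10,6),(140,6),(140,-6),(10,-6))]
    pl([[*x,175] for x in q],(0,255,0)); pl([[-55,-100,185],[-55,100,185],[55,100,185],[55,-100,185]],(255,255,0))
    pl([[-55,-45,175],[-64,-45,175],[-64,-79,175],[-55,-79,175]],(255,0,255))
    ims.append(im)
cv2.imwrite('pics/m0.png',ims[0]);cv2.imwrite('pics/m1.png',ims[1])
```

```text
(no output)
```

View pics/m0.png

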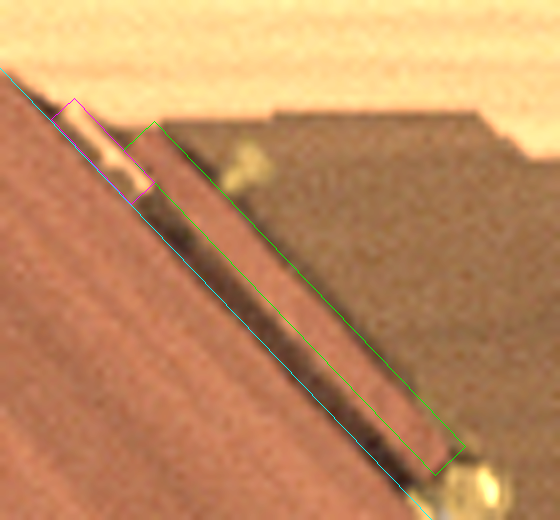

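View pics/m1.png

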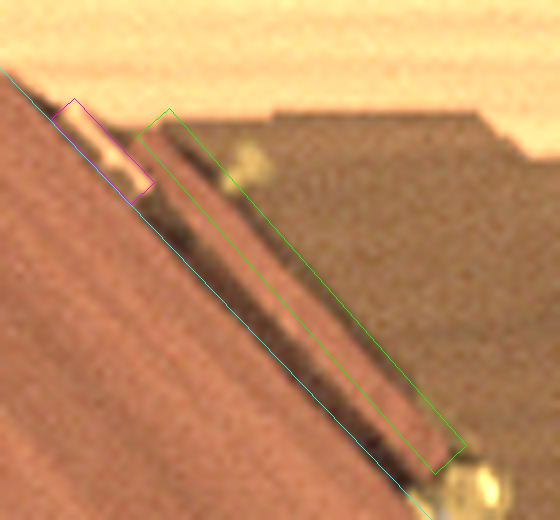

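Run:
```python
from h import *
p=eyes.get_image('top')
for q in ('flask','mortar','petri_dishes'): print(q,[np.round(x['centre'],3) for x in spotter.mark_of(q,p)[:1]])
o=ctrl.get_obs();print(o['t'],np.round(o['contact_force'],1))
print(ctrl.finish_job())
```

```text
flask [array([ 0.705, -0.156,  0.001])]
mortar [array([ 0.72 ,  0.266, -0.002])]
petri_dishes [array([ 0.739,  0.044, -0.001])]
27.7167 [-0.6  0.9 -0.9]
the job is handed in; nothing more can be done
None
```

The door is hung on the box, shut, and released, and I handed the job in at about 27.7 s of the 67 s; the hand-in gives no verdict.

**What I did:** I lifted the door out of the rack, but my first three tries at lowering it onto the pins landed on a pin tip. They tilted the door about 0.035 rad in the grip. I corrected for that with the tool angle and a firmer grip, then located the pins by touching one lightly from the side and from the front. After that both knuckles slid on with no noticeable force until they seated. I let go with the door open at about 90° and pushed it shut with the closed fingertips until it met the stop bead at about 5 N.

**Last checks:**
- **Seating:** the camera networks put the knuckles at about 130 mm and 49–53 mm, against the 130 and 50 mm targets.
- **Shut:** a door model drawn over the top picture fits best as shut against the bead. Angles I read by eye in the same picture suggested up to about 0.05 rad still open. Both are under the 0.09 rad limit, but they don't fully agree.
- **Bystanders:** the flask, mortar and petri dishes are within a few millimetres of where they started, which is within the networks' error.
- **Robot:** the arm is clear of everything.

The highest force I read at the wrist while the door was touching the box was about 10 N. I read it only between moves, so a brief peak could have gone unseen.

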